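# Replace the burnt relay under the retaining channel

### The job

The burnt dark-brown relay in the interface unit has failed and must be replaced by the new white one. Lift off the fan, then the retaining channel, and lay both flat on the blue mat; put the burnt relay in the red scrap tray and push the new relay fully down, upright, into the socket that this leaves empty. Then put the channel back over its two pins and the fan back on its seat, just as they were, and leave the two good grey relays in their sockets.

Things in the scene. Friction and masses are not known exactly. Their poses are not given: they have to be found in the camera images.
- unit: Grey unit fixed to the bench, 84 (x) x 240 (y) x 16 mm. Origin: centre of underside; y to the fan end. Black socket strip (44 x 128, top z 28 mm): wells 32 mm wide, 3 mm chamfer, floor z 16, at y -72, -30, 12 mm. Green terminals: z 27, x +-38. Standoffs 18 mm square at y -104, 44, top z 62.5, with 6 mm tapered pins to z 77.5. Fan seat at y 84: rim z 66, flared tabs near the corners to z 77.
- fan: Black square fan with wire guard, 50 x 50 x 25 mm, 0.07 kg. Origin: centre of underside; z up. Starts loose on its seat at the unit's (0, 84, 66) mm, square to the unit, over the end of the channel, so it comes off first and goes back last; any quarter turn will do. The seat's tabs leave 3 mm play each way.
- channel: Aluminium channel with 3 windows, 48 (x) x 182 (y) x 15 mm, 0.14 kg: grip across the flanges (48 mm; y -68 to 56) at the middle. Origin: mid-length (about its centre of mass), at the flanges' lower edges; top plate z 12 to 15; 12 mm holes at y -81, 67; tongue at +y end. Starts at the unit's (0, -23, 50.5) mm, axes parallel, plate on the standoffs, pins in the holes, tongue under the fan.
- relay_burnt: Failed relay: dark-brown burnt case with black base, 28 x 28 x 46 mm, standing upright. Origin: centre of its underside; z up. Stands in one of the three wells at the start.
- relay_blue: Good relay: grey case with a blue tab on top, 28 x 28 x 46 mm, standing upright. Origin: centre of its underside; z up. Stays in its well.
- relay_yellow: Good relay: grey case with a yellow tab on top, 28 x 28 x 46 mm, standing upright. Origin: centre of its underside; z up. Stays in its well.
- relay_new: New relay: white case with a green tab on top, 28 x 28 x 46 mm, standing upright. Origin: centre of its underside; z up. Stands on the bench at the start.
- mat: Blue mat with a pale border line, fixed flat on the bench, 160 (x) x 230 (y) x 2 mm: the side area for the fan and the channel. Origin: centre of its underside; z up. (Not listed: a monitor stands behind the work on the left, from its near corner at x 0.60, y 0.11 m away to the left rear, 0.08 to 0.41 m up; swing in close to the robot to clear it.)
- scrap_tray: Shallow red open tray, fixed on the bench, 90 x 90 x 20 mm, walls and floor 3 mm. Origin: centre of its underside; z up.

How it is judged:
On the way, in this order (a step that is already met when the one before it is completed fails the run):
1. the fan lies released on the blue mat (x of fan in the frame of mat between -0.065 and 0.065 m and y of fan in the frame of mat between -0.1 and 0.1 m and z of fan in the frame of mat below 0.007 m and linear speed of fan below 0.03 m/s and contact force between the fingers and fan below 0.2 N), for 0.2 s.
2. the channel lies released on the blue mat too (all of step 1 and x of channel in the frame of mat between -0.065 and 0.065 m and y of channel in the frame of mat between -0.06 and 0.06 m and z of channel in the frame of mat below 0.007 m and linear speed of channel below 0.03 m/s and contact force between the fingers and channel below 0.2 N), for 0.2 s.
3. the burnt relay is released in the scrap tray, fan and channel still on the mat (all of step 2 and x of relay_burnt in the frame of scrap_tray between -0.044 and 0.044 m and y of relay_burnt in the frame of scrap_tray between -0.044 and 0.044 m and z of relay_burnt in the frame of scrap_tray below 0.03 m and linear speed of relay_burnt below 0.03 m/s and contact force between the fingers and relay_burnt below 0.2 N), for 0.2 s.
4. the new relay stands fully down in the freed socket, fan and channel still on the mat (all of step 2 and x of relay_new in the frame of unit between -0.005 and 0.005 m and z of relay_new in the frame of unit between 0.013 and 0.019 m and angle between relay_new's own z axis and vertical below 0.08 rad and (y of relay_new in the frame of unit between -0.077 and -0.067 m or y of relay_new in the frame of unit between -0.035 and -0.025 m or y of relay_new in the frame of unit between 0.007 and 0.017 m) and linear speed of relay_new below 0.03 m/s and contact force between the fingers and relay_new below 0.2 N and distance of each of relay_blue, relay_yellow from where it was at the start of the episode below 0.006 m), for 0.2 s.
5. the channel is back over its pins, the fan still on the mat (all of step 1 and x of channel in the frame of unit between -0.006 and 0.006 m and y of channel in the frame of unit between -0.029 and -0.017 m and z of channel in the frame of unit between 0.0475 and 0.0535 m and angle between the y axis of channel and the y axis of unit, either way round below 0.09 rad and angle between channel's own z axis and vertical below 0.04 rad and linear speed of each of channel, relay_new below 0.03 m/s and contact force between the fingers and channel below 0.2 N and x of relay_new in the frame of unit between -0.005 and 0.005 m and z of relay_new in the frame of unit between 0.013 and 0.019 m and angle between relay_new's own z axis and vertical below 0.08 rad and (y of relay_new in the frame of unit between -0.077 and -0.067 m or y of relay_new in the frame of unit between -0.035 and -0.025 m or y of relay_new in the frame of unit between 0.007 and 0.017 m) and contact force between the fingers and relay_new below 0.2 N), for 0.2 s.
At the end, for the whole second after the job is handed in: Burnt relay in the scrap tray; new relay upright in the freed socket (5 mm, height 3 mm); channel over its pins as at the start (6 mm, height 3 mm, 5 degrees); fan level on its seat (6 mm, height 3 mm); good relays within 6 mm of where they were; all released, at rest (x of relay_burnt in the frame of scrap_tray between -0.044 and 0.044 m and y of relay_burnt in the frame of scrap_tray between -0.044 and 0.044 m and z of relay_burnt in the frame of scrap_tray below 0.03 m and linear speed of each of relay_burnt, relay_new, channel, fan below 0.03 m/s and contact force between the fingers and relay_burnt below 0.2 N and x of relay_new in the frame of unit between -0.005 and 0.005 m and z of relay_new in the frame of unit between 0.013 and 0.019 m and angle between relay_new's own z axis and vertical below 0.08 rad and (y of relay_new in the frame of unit between -0.077 and -0.067 m or y of relay_new in the frame of unit between -0.035 and -0.025 m or y of relay_new in the frame of unit between 0.007 and 0.017 m) and contact force between the fingers and relay_new below 0.2 N and x of channel in the frame of unit between -0.006 and 0.006 m and y of channel in the frame of unit between -0.029 and -0.017 m and z of channel in the frame of unit between 0.0475 and 0.0535 m and angle between the y axis of channel and the y axis of unit, either way round below 0.09 rad and angle between channel's own z axis and vertical below 0.04 rad and contact force between the fingers and channel below 0.2 N and x of fan in the frame of unit between -0.006 and 0.006 m and y of fan in the frame of unit between 0.078 and 0.09 m and z of fan in the frame of unit between 0.063 and 0.069 m and angle between fan's own z axis and vertical below 0.06 rad and distance of each of relay_blue, relay_yellow from where it was at the start of the episode below 0.006 m); the robot touches nothing.
It fails at once if a good relay is pulled out of its socket (distance of any of relay_blue, relay_yellow from where it was at the start of the episode above 0.015 m).
It also fails if it takes over 138 s, if anything falls off the work surface, if the arm or the gripper's body presses on something with over 40 N, if the wrist force passes 120 N, or if a joint passes its speed limit or range.

### The arm

A 6-joint arm with a two-finger parallel gripper is mounted at the origin on a cart in front of the work surface, level with it; the furniture and walls round the work are solid. World frame = base frame: x ahead of the robot, y to its left, z up, the work surface at z = 0. Lengths are in m, angles in rad, forces in N, time in s.
With the tool pointing down it reaches from about 0.375 to 0.975 m from the base axis. Payload 3.8 kg.
Tool frame: the origin (TCP) lies at the very end of the fingers, on their centre line; the grasp point (between the pads) lies 19 mm behind it; z points along the fingers, y is the line along which they close (so a half turn about z gives the same grasp; the last joint's range is limited). The gripper opens to 85 mm and grips with 20 to 120 N. Pads are 22 mm wide; open, the fingers measure 114 mm over their backs; the gripper's body (76 mm by 85 mm) begins 54 mm behind the grasp point. The pads swing forward as they close: fully open they stand 13 mm farther back than shut.
Start: joints at [1.075, 0.264, 1.604, -0, 1.274, -0.037], TCP at [0.299, 0.605, 0.231] pointing down, gripper open.
Joint ranges: [-2.63, 2.63], [-0.94, 2.18], [0.31, 2.57], [-1.31, 4.45], [0, 2.66], [-2.55, 2.55]. Speed limits (rad/s): [2.57, 2.57, 3.14, 3.14, 3.14, 3.14].

### API

Orientations are given as a unit quaternion [x, y, z, w].
In Python, from rig import env gives the robot as it stands.
- The arm moves only by the shell command python3 jog.py 'ROWS'. ROWS is one flat JSON list of numbers that holds 1 to 8 rows one after another, with no inner brackets; each row has 5 numbers: the finger opening in m, then dx, dy, dz in units of 20 mm, then a turn about the tool's z in units of 0.05 rad; each row shifts and turns the commanded pose from where the row before left it, along the tool's axes as they then stand; what a row does not reach is not made up. A row lasts 1/10 s, in which the tool goes at most 0.05 m and 0.15 rad, less where a joint would pass 70% of its speed; a pose out of reach is approached as far as the arm can. The fingers move at their own pace and stop on an object; the grip force is fixed at half the most. Time passes only in rows, so rows that do not move let the fingers close. It prints the time, the measured TCP pose, the force, the opening and the grip force at its end. Input that does not fit is refused with a message, and nothing moves.
- env.read_state(): the state, without advancing time (a new reading comes with each control period).
- env.camera(name): name is "side" or "top"; returns the picture (384x512x3 uint8, red, green, blue); there is no depth.
- env.camera_model(name): a dict with "K" (3x3 intrinsics, pixels), "R" (3x3) and "t" (3): a world point X has camera coordinates R X + t. Camera axes: x right, y down, z forward; pixel columns grow to the right and rows downward; lengths in m; the calibration is good to about 2 mm. A picture is of the moment at which its call begins. camera_model takes no time and is no camera call.
- env.job_done(): hands the job in; it is judged then, once.
The state is a dict: "time_s": time; "joint_pos": joint angles; "qvel": joint speeds; "joint_efforts": joint torques, N m; "eef_pos": TCP position; "tool_rot": TCP orientation; "contact_force": force on the tool from outside, world axes, zero at the start; "moment": the same for the moment, N m; "finger_gap": finger opening in m; "grasp_force": force on a finger pad.
Only numpy, scipy, OpenCV 4.12 (cv2) and the standard library are available. Lean on these libraries where they do the work, as an engineer would, in place of code of your own. Each camera call takes 0.05 s, during which the arm holds its last target. There are 200 camera calls.

## Working session

There is one attempt and no reset: what is moved stays moved. The work goes in short steps, Python scripts to look and compute and a shell command to move; the robot and the scene stay as the last step left them, time stands still between calls to the robot, and variables do not carry over. Pictures are saved under pics/ and viewed, at most 14 in all, crops included, and the job is handed in when it is done.

```bash
ls; mkdir -p pics; python3 - <<'E'
from rig import env
import cv2
for n in ("side","top"):
    im=env.camera(n); cv2.imwrite(f"pics/{n}0.png",im[:,:,::-1]); m=env.camera_model(n); print(n,m["K"],m["R"],m["t"],-m["R"].T@m["t"])
print(env.read_state())
E
```

```text
jog.py
pics
rig.py
side [[459.3282382    0.         251.62488996]
 [  0.         459.3282382  193.87431722]
 [  0.           0.           1.        ]] [[ 0.88138375 -0.47188373 -0.02210054]
 [-0.33585007 -0.59302688 -0.73179495]
 [ 0.33221591  0.65241464 -0.68116644]] [-0.48058643  0.1426082   1.13401123] [ 0.09473947 -0.88205595  0.86618914]
top [[456.80802836   0.         247.90234471]
 [  0.         456.80802836 188.15139931]
 [  0.           0.           1.        ]] [[ 1.58820866e-02 -9.99873554e-01  7.97258037e-04]
 [-9.85822317e-01 -1.57920925e-02 -1.67047803e-01]
 [ 1.67039270e-01  1.86711290e-03 -9.85948475e-01]] [-0.13559162  0.48368917  1.28199633] [ 0.26484133 -0.13032964  1.34488965]
{'time_s': 0.1, 'joint_pos': array([ 1.07514886e+00,  2.64688691e-01,  1.60524977e+00,  5.46990627e-06,
        1.27367874e+00, -3.68915440e-02]), 'qvel': array([-3.47516610e-05, -3.00830922e-03, -3.91947993e-03, -2.19355255e-04,
        3.25758849e-04, -1.46836948e-04]), 'joint_efforts': array([ 2.64391174e-04, -5.16706574e+01, -3.68590343e+01, -1.61691776e-05,
        6.21295781e-03, -2.03248635e-05]), 'eef_pos': array([0.29859403, 0.60463108, 0.23007252]), 'tool_rot': array([ 2.27372486e-01,  9.73807336e-01, -9.75912361e-04, -2.68886021e-04]), 'contact_force': array([ 0.68395824, -0.23248066,  0.17869312]), 'moment': array([-0.05996642,  0.03234347, -0.0413962 ]), 'grasp_force': 0.0, 'finger_gap': 0.08527235911588199}
```
View pics/side0.png

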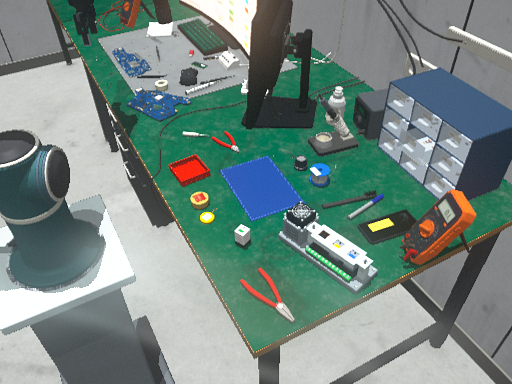

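View pics/top0.png

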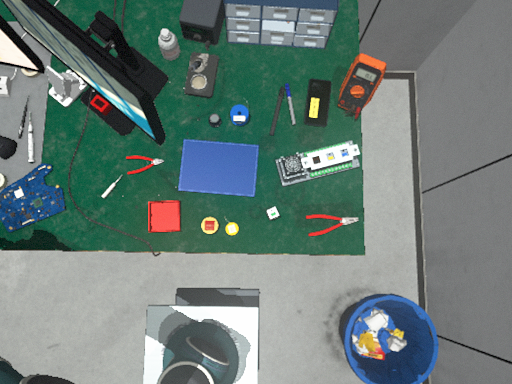

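The side view shows the unit at about (330,245), with the fan at (298,215). The new relay is at (242,235), the mat at (260,187) and the tray at (188,170). In the top view the unit is at (318,163), the fan at (290,167), the relay at (273,213), the mat at (218,167) and the tray at (165,216).

```bash
python3 - <<'E'
import cv2,numpy as np
s=cv2.imread("pics/side0.png");t=cv2.imread("pics/top0.png")
a=cv2.resize(s[195:295,270:385],(690,600),interpolation=cv2.INTER_CUBIC)
b=cv2.resize(t[132:194,265:367],(800,486),interpolation=cv2.INTER_CUBIC)
cv2.imwrite("pics/c1.png",a);cv2.imwrite("pics/c2.png",b)
E
```

View pics/c1.png

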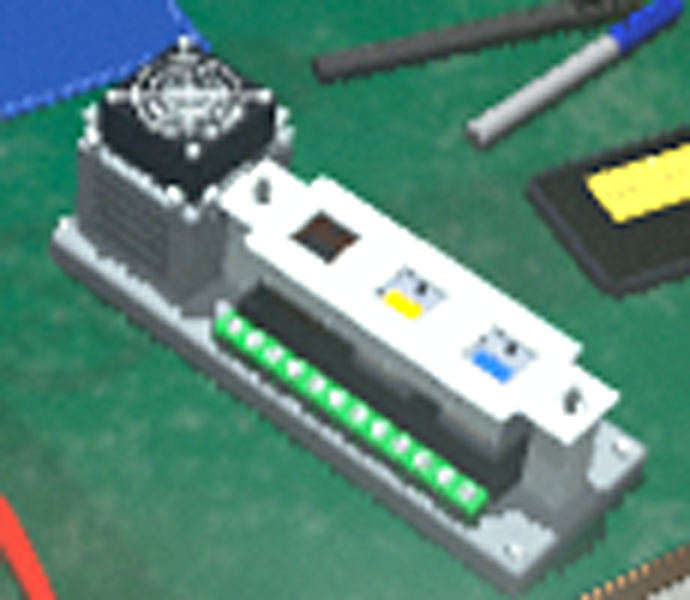

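View pics/c2.png

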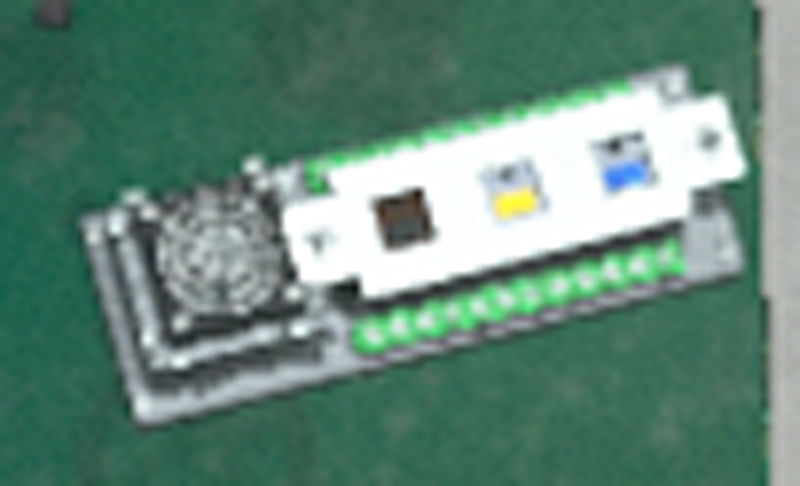

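```bash
cat > h.py <<'E'
from rig import env
import cv2,numpy as np
from scipy.spatial.transform import Rotation as Ro
CM={n:env.camera_model(n) for n in("side","top")}
def ray(n,p,z):
    m=CM[n]; C=-m["R"].T@m["t"]; d=m["R"].T@np.linalg.solve(m["K"],[p[0],p[1],1]); return C+d*(z-C[2])/d[2]
def proj(n,X):
    m=CM[n]; q=m["K"]@(m["R"]@np.asarray(X,float)+m["t"]); return q[:2]/q[2]
def tri(ps,pt):
    P=[CM[n]["K"]@np.c_[CM[n]["R"],CM[n]["t"]] for n in("side","top")]
    X=cv2.triangulatePoints(P[0],P[1],np.array(ps,float).reshape(2,1),np.array(pt,float).reshape(2,1)).ravel(); return X[:3]/X[3]
def blobs(im,lo,hi,roi,mn=4):
    h=cv2.cvtColor(im,cv2.COLOR_RGB2HSV); m=cv2.inRange(h,lo,hi); k=np.zeros_like(m); x0,y0,x1,y1=roi; k[y0:y1,x0:x1]=m[y0:y1,x0:x1]
    cs,hi_=cv2.findContours(k,cv2.RETR_CCOMP,cv2.CHAIN_APPROX_NONE); return k,cs,hi_
def cen(c):
    M=cv2.moments(c); return np.array([M["m10"]/M["m00"],M["m01"]/M["m00"]])
def goal(xyz,ydeg):
    """rows needed: turn first, then shift in tool axes after turn; tool y axis along ydeg (mod 180)"""
    s=env.read_state(); R=Ro.from_quat(s["tool_rot"]).as_matrix(); a=np.degrees(np.arctan2(R[1,1],R[0,1]))
    d=-((ydeg-a+90)%180-90); R2=R@Ro.from_euler("z",d,degrees=True).as_matrix()
    dv=np.asarray(xyz)-s["eef_pos"]
    print("t",round(s["time_s"],1),"tcp",s["eef_pos"].round(4),"ya",a.round(1),"gap",round(s["finger_gap"],4),"F",s["contact_force"].round(1),"j6",s["joint_pos"][5].round(2),"| turn",np.radians(d).round(3),"shift",(R2.T@dv).round(4), "noturn shift",(R.T@dv).round(4))
E
python3 - <<'E'
from h import *
s=cv2.imread("pics/side0.png")[:,:,::-1];t=cv2.imread("pics/top0.png")[:,:,::-1]
ims={"side":s,"top":t}
R={"side":{"unit":(270,195,385,295),"mat":(210,145,310,225),"tray":(160,150,215,190),"new":(230,215,256,250)},"top":{"unit":(265,132,362,194),"mat":(170,130,265,200),"tray":(140,190,190,240),"new":(262,200,285,225)}}
for n in ims:
    k,cs,hh=blobs(ims[n],(0,0,215),(180,40,255),R[n]["unit"])
    for i,c in enumerate(cs):
        a=cv2.contourArea(c)
        if a>3: p=cen(c); print(n,"white","hole" if hh[0][i][3]>=0 else "out",a,p.round(1),ray(n,p,.0655).round(4)[:2])
    for nm,lo,hi in (("mat",(108,120,60),(125,255,255)),("tray",(0,150,60),(8,255,255))):
        k,cs,_=blobs(ims[n],lo,hi,R[n][nm]); c=max(cs,key=cv2.contourArea); b=cv2.boxPoints(cv2.minAreaRect(c)); q=cv2.approxPolyDP(cv2.convexHull(c),6,True)[:,0]
        z=.002 if nm=="mat" else .02
        print(n,nm,cv2.contourArea(c),"cen",ray(n,cen(c),z).round(4)[:2],"corners",[ray(n,p,z).round(3)[:2].tolist() for p in q])
    for nm,lo,hi in (("yel",(22,120,120),(34,255,255)),("blue",(100,100,120),(125,255,255)),("green",(50,150,120),(75,255,255))):
        rr=R[n]["unit"] if nm!="green" else R[n]["new"]
        if nm=="blue": rr=(335,225,370,275) if n=="side" else (330,140,360,165)
        k,cs,_=blobs(ims[n],lo,hi,rr); c=max(cs,key=cv2.contourArea) if cs else None
        if c is not None: print(n,nm,cv2.countNonZero(k),np.argwhere(k)[:,::-1].mean(0).round(2))
    k,cs,_=blobs(ims[n],(0,0,90),(180,75,255),R[n]["new"]); c=max(cs,key=cv2.contourArea); print(n,"new",cv2.contourArea(c),cen(c),cv2.boundingRect(c))
a=cv2.resize(s[215:250,228:258],(390,455),interpolation=cv2.INTER_NEAREST);b=cv2.resize(t[198:228,260:286],(390,450),interpolation=cv2.INTER_NEAREST)
cv2.imwrite("pics/new.png",np.hstack([a[:450],b])[:,:,::-1])
for nm,a,b in (("pinF",(313.8,226.7),(305.5,162.6)),("pinR",(365.3,261.7),(355.5,149.6))): print(nm,tri(a,b))
E
```

```text
side white out 40.0 [354.8 283.9] [ 0.5429 -0.4668]
side white out 24.5 [370.9 270.6] [ 0.5945 -0.4558]
side white out 9.5 [297.2 246. ] [ 0.4934 -0.3197]
side white out 5.5 [282.3 234.8] [ 0.4815 -0.2738]
side white out 1059.0 [339.1 244.7] [ 0.5784 -0.3628]
side white hole 16.5 [364.8 261.1] [ 0.5993 -0.4288]
side white hole 4.0 [358.  253.5] [ 0.5997 -0.4043]
side white hole 11.5 [354.7 252.4] [ 0.5953 -0.3982]
side white hole 39.5 [351.5 255. ] [ 0.5845 -0.4007]
side white hole 4.0 [352.5 250. ] [ 0.5953 -0.3902]
side white hole 5.5 [342.7 243.3] [ 0.588  -0.3634]
side white hole 46.0 [337.2 244.2] [ 0.5757 -0.3595]
side white hole 7.5 [336.8 240.2] [ 0.5817 -0.3493]
side white hole 72.0 [323.5 234. ] [ 0.5663 -0.3186]
side white hole 15.0 [313.2 226.5] [ 0.5588 -0.2871]
side mat 2944.0 cen [ 0.5501 -0.0439] corners [[0.639, 0.07], [0.622, -0.156], [0.468, -0.142], [0.484, 0.082]]
side tray 758.0 cen [0.3984 0.1077] corners [[0.439, 0.057], [0.356, 0.056], [0.358, 0.161], [0.443, 0.167]]
side yel 156 [372.89 227.26]
side blue 19 [351.53 255.42]
side green 5 [240.6 230.4]
side new 229.0 [241.88209607 234.20451237] (234, 224, 17, 22)
top white out 822.0 [329.9 155.9] [ 0.5794 -0.3621]
top white hole 5.5 [304.7 162.3] [ 0.5594 -0.2896]
top white hole 66.0 [316.  159.6] [ 0.568  -0.3221]
top white hole 43.0 [330.4 156.2] [ 0.5786 -0.3635]
top white hole 10.0 [355.  149.5] [ 0.5995 -0.4348]
top white hole 53.0 [344.3 152.4] [ 0.5903 -0.4039]
top mat 3787.0 cen [ 0.5535 -0.0377] corners [[0.634, 0.071], [0.625, -0.156], [0.472, -0.146], [0.483, 0.08]]
top tray 933.5 cen [0.4037 0.1165] corners [[0.451, 0.079], [0.363, 0.07], [0.356, 0.156], [0.444, 0.164]]
top yel 9 [330.22 157.56]
top blue 12 [343.92 153.92]
top green 3 [273.   213.67]
top new 111.0 [272.18018018 212.72222222] (266, 206, 14, 14)
pinF [ 0.55741882 -0.2913043   0.06955752]
pinR [ 0.59658573 -0.43425618  0.07163214]
```

View pics/new.png

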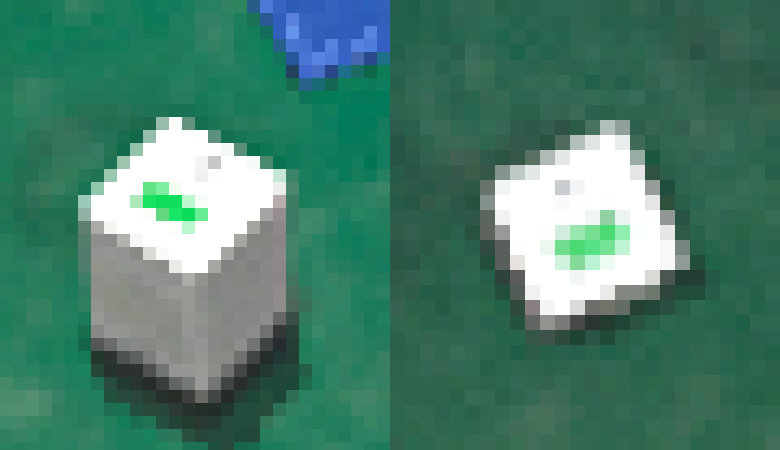

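```bash
python3 - <<'E'
from h import *
print("fan",tri((300.8,209.8),(292.8,164.0)))
S=np.array([(172,122),(82,208),(185,270),(288,180)])/13-.5+[228,215]
T=np.array([(235,125),(100,180),(145,328),(300,260)])/15-.5+[260,198]
# match: side corners top(far)... compare on plane .046
a=np.array([ray("side",p,.046) for p in S]);b=np.array([ray("top",p,.046) for p in T]); print(a.round(4),b.round(4))
print("new",tri(S.mean(0),T.mean(0)))
for q in (a,b): e=[np.degrees(np.arctan2(*(q[(i+1)%4]-q[i])[1::-1]))%90 for i in range(4)]; print(np.round(e,1))
goal([.42,.12,.25],-4)
E
```

```text
fan [ 0.54563356 -0.25195621  0.09763291]
[[ 0.4205 -0.1785  0.046 ]
 [ 0.3959 -0.1898  0.046 ]
 [ 0.4056 -0.2129  0.046 ]
 [ 0.4327 -0.2023  0.046 ]] [[ 0.4348 -0.2068  0.046 ]
 [ 0.4238 -0.1811  0.046 ]
 [ 0.3956 -0.1899  0.046 ]
 [ 0.4091 -0.2193  0.046 ]]
new [ 0.413992   -0.19867986  0.04886991]
[24.7 22.7 21.3 26.9]
[23.2 17.4 24.6 26. ]
t 0.1 tcp [0.2986 0.6046 0.2301] ya 63.7 gap 0.0853 F [ 0.7 -0.2  0.2] j6 -0.04 | turn 1.182 shift [-0.475   0.1549 -0.0192] noturn shift [-0.3235 -0.3808 -0.0192]
```

The rows are not in the units I measure in: shifts go in units of 20 mm and turns go in units of 0.05 rad. I convert before sending: 0.141 rad is 2.82.

```bash
python3 jog.py '[0.085, 0, 0, 0, 2.82, 0.085, 0, 0, 0, 2.82, 0.085, 0, 0, 0, 2.82, 0.085, 0, 0, 0, 2.82, 0.085, 0, 0, 0, 2.82, 0.085, 0, 0, 0, 2.82]'; python3 -c "
from h import *
goal([.42,.10,.25],15.3)"
```

```text
time_s: 0.7
eef_pos: [0.2987, 0.6048, 0.2305]
tool_rot: [0.609, 0.793, -0.001, 0.0]
contact_force: [0.4, -0.2, 0.3]
finger_gap: 0.0849
grasp_force: 0.0
t 0.7 tcp [0.2987 0.6048 0.2305] ya 14.9 gap 0.0849 F [ 0.4 -0.2  0.3] j6 0.81 | turn -0.007 shift [-0.5189 -0.0162 -0.019 ] noturn shift [-0.519  -0.0127 -0.019 ]
```

To row units: -0.04 m is -2, -0.001 m is -0.05.

```bash
python3 jog.py '[0.085, -2, -0.05, 0, 0, 0.085, -2, -0.05, 0, 0, 0.085, -2, -0.05, 0, 0, 0.085, -2, -0.05, 0, 0, 0.085, -2, -0.05, 0, 0, 0.085, -2, -0.05, 0, 0, 0.085, -2, -0.05, 0, 0, 0.085, -2, -0.05, 0, 0]' >/dev/null; python3 jog.py '[0.085, -2, -0.05, 0, 0, 0.085, -2, -0.05, 0, 0, 0.085, -2, -0.05, 0, 0, 0.085, -2, -0.05, 0, 0, 0.085, -2, -0.05, 0, 0]'; python3 -c "
from h import *
goal([.5475,-.2523,.12],15.3)"
```

```text
time_s: 2.0
eef_pos: [0.4228, 0.0984, 0.231]
tool_rot: [0.607, 0.795, -0.0, -0.0]
contact_force: [1.1, -0.0, 0.1]
finger_gap: 0.0849
grasp_force: 0.0
t 2.0 tcp [0.4228 0.0984 0.231 ] ya 15.3 gap 0.0849 F [ 1.1 -0.   0.1] j6 -0.09 | turn -0.001 shift [-0.3712  0.0277  0.111 ] noturn shift [-0.3712  0.028   0.111 ]
```

To row units: -0.04 m is -2, 0.003 m is 0.15.

```bash
python3 jog.py '[0.085, -2, 0.15, 0, 0, 0.085, -2, 0.15, 0, 0, 0.085, -2, 0.15, 0, 0, 0.085, -2, 0.15, 0, 0, 0.085, -2, 0.15, 0, 0]' >/dev/null; python3 jog.py '[0.085, -2, 0.15, 0, 0, 0.085, -2, 0.15, 0, 0, 0.085, -2, 0.15, 0.5, 0, 0.085, -2, 0.15, 1.5, 0, 0.085, -0.56, 0.05, 2, 0, 0.085, 0, 0, 1.5, 0, 0.085, 0, 0, 0, 0]'; python3 - <<'E'
from h import *
goal([.5475,-.2523,.075],15.3)
s=env.camera("side")[170:270,250:375];t=env.camera("top")[110:200,240:365]
cv2.imwrite("pics/f1.png",np.vstack([cv2.resize(s,(500,400)),cv2.resize(t,(500,200) if 0 else (278,200))[:, :].copy() if 0 else cv2.copyMakeBorder(cv2.resize(t,(278,200)),0,0,0,222,cv2.BORDER_CONSTANT)])[:,:,::-1])
E
```

```text
time_s: 3.2
eef_pos: [0.5432, -0.2491, 0.115]
tool_rot: [0.608, 0.794, -0.001, -0.006]
contact_force: [-1.7, 1.2, -0.5]
finger_gap: 0.085
grasp_force: 0.0
t 3.2 tcp [ 0.5432 -0.2491  0.115 ] ya 15.2 gap 0.085 F [-1.7  1.2 -0.5] j6 -0.74 | turn -0.002 shift [-0.0046  0.0037  0.0399] noturn shift [-0.0045  0.0037  0.0399]
```

View pics/f1.png

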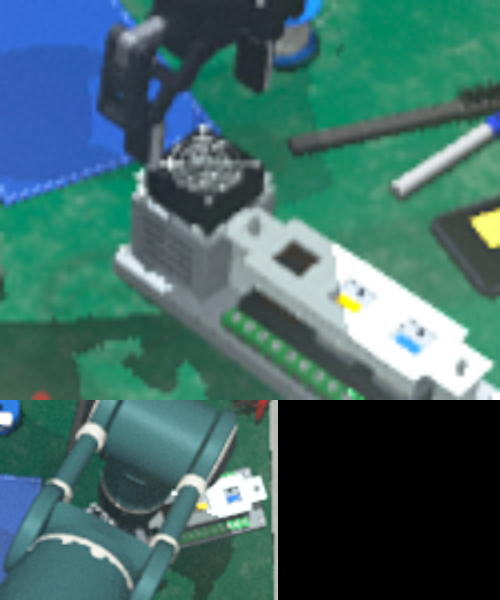

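The fingers straddle the fan, in side view at about (301,209), and nothing is touching. I'll go down and grip.

```bash
python3 jog.py '[0.085, -0.225, 0.185, 0.5, 0, 0.085, 0, 0, 1, 0, 0.085, 0, 0, 0.9, 0, 0.085, 0, 0, 0, 0, 0.085, 0, 0, 0, 0]' ; python3 jog.py '[0.03, 0, 0, 0, 0, 0.03, 0, 0, 0, 0, 0.03, 0, 0, 0, 0, 0.03, 0, 0, 0, 0, 0.03, 0, 0, 0, 0, 0.03, 0, 0, 0, 0, 0.03, 0, 0, 0, 0, 0.03, 0, 0, 0, 0]'; python3 - <<'E'
from h import *
goal([.5475,-.2523,.066],15.3)
E
```

```text
time_s: 3.8
eef_pos: [0.5534, -0.2542, 0.0747]
tool_rot: [0.607, 0.795, 0.0, 0.001]
contact_force: [0.6, 0.7, 0.6]
finger_gap: 0.0849
grasp_force: 0.0
time_s: 4.6
eef_pos: [0.5536, -0.2546, 0.0762]
tool_rot: [0.607, 0.795, 0.0, 0.001]
contact_force: [-3.1, 0.8, 8.4]
finger_gap: 0.0538
grasp_force: 61.2
t 4.6 tcp [ 0.5536 -0.2546  0.0762] ya 15.2 gap 0.0538 F [-3.1  0.8  8.4] j6 -0.74 | turn -0.001 shift [ 0.0039 -0.0053  0.0102] noturn shift [ 0.0039 -0.0053  0.0102]
```

```bash
python3 - <<'E'
from h import *
s=env.camera("side")[180:260,260:360]
cv2.imwrite("pics/f2.png",cv2.resize(s,(750,600),interpolation=cv2.INTER_CUBIC)[:,:,::-1])
goal([.5475,-.2523,.066],15.3)
E
```

```text
t 4.7 tcp [ 0.5536 -0.2546  0.0762] ya 15.2 gap 0.0542 F [-3.8  1.6  9.3] j6 -0.74 | turn -0.001 shift [ 0.0039 -0.0053  0.0102] noturn shift [ 0.0039 -0.0053  0.0102]
```

View pics/f2.png

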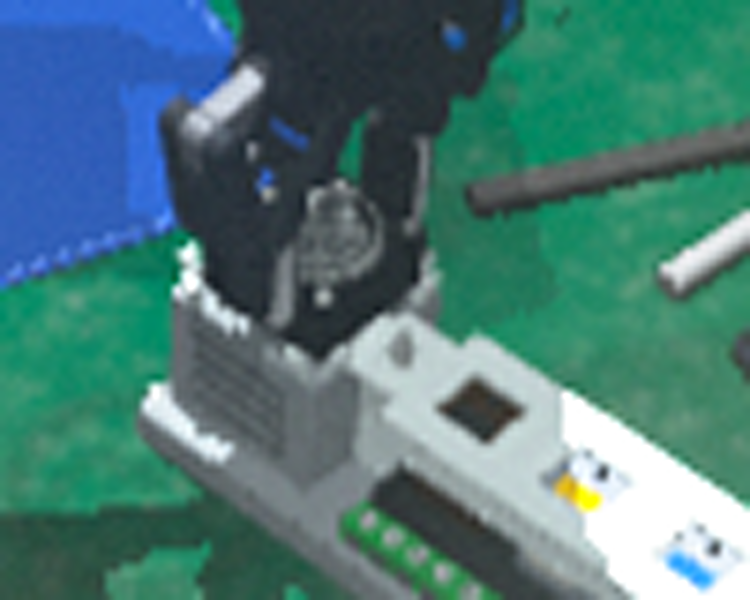

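The fingers wedged on the flared tabs: the opening reads 54 mm and the upward force is 9 N. The tool had not settled when I took the last offset. I'll open, correct and re-grip.

To row units: -0.0053 m is -0.265, 0.0039 m is 0.195.

```bash
python3 jog.py '[0.085, 0, 0, 0, 0, 0.085, 0, 0, 0, 0, 0.085, 0, 0, 0, 0, 0.085, 0, 0, 0, 0, 0.085, 0.195, -0.265, 0, 0, 0.085, 0, 0, 0, 0, 0.085, 0, 0, 0, 0, 0.085, 0, 0, 0, 0]' ;  python3 - <<'E'
from h import *
goal([.5475,-.2523,.07],15.3)
E
```

```text
time_s: 5.45
eef_pos: [0.5463, -0.2517, 0.0733]
tool_rot: [0.607, 0.795, 0.0, 0.0]
contact_force: [0.7, 0.3, 0.0]
finger_gap: 0.0852
grasp_force: 0.0
t 5.5 tcp [ 0.5463 -0.2517  0.0733] ya 15.2 gap 0.0852 F [0.7 0.3 0. ] j6 -0.74 | turn -0.001 shift [-0.0009  0.001   0.0033] noturn shift [-0.0009  0.001   0.0033]
```

To row units: 0.002 m is 0.1, -0.001 m is -0.05.

```bash
python3 jog.py '[0.085, -0.05, 0.05, 0.1, 0, 0.085, 0, 0, 0, 0, 0.03, 0, 0, 0, 0, 0.03, 0, 0, 0, 0, 0.03, 0, 0, 0, 0, 0.03, 0, 0, 0, 0, 0.03, 0, 0, 0, 0, 0.03, 0, 0, 0, 0]' ;python3 jog.py '[0.03, 0, 0, 0, 0, 0.03, 0, 0, 0, 0]'; python3 - <<'E'
from h import *
goal([.5475,-.2523,.07],15.3)
E
```

```text
time_s: 6.25
eef_pos: [0.548, -0.2527, 0.0724]
tool_rot: [0.607, 0.795, 0.0, 0.001]
contact_force: [-1.2, 0.3, 5.4]
finger_gap: 0.0551
grasp_force: 62.0
time_s: 6.45
eef_pos: [0.5481, -0.2527, 0.0724]
tool_rot: [0.607, 0.795, 0.0, 0.001]
contact_force: [-0.9, 1.0, 5.6]
finger_gap: 0.055
grasp_force: 62.0
t 6.5 tcp [ 0.5481 -0.2527  0.0724] ya 15.2 gap 0.055 F [-0.9  1.   5.6] j6 -0.74 | turn -0.001 shift [ 0.0005 -0.0004  0.0024] noturn shift [ 0.0005 -0.0004  0.0024]
```

To row units: -0.006 m is -0.3.

```bash
python3 jog.py '[0.03, 0, 0, -0.3, 0, 0.03, 0, 0, -0.3, 0, 0.03, 0, 0, -0.3, 0, 0.03, 0, 0, 0, 0, 0.03, 0, 0, 0, 0, 0.03, 0, 0, 0, 0]'; python3 - <<'E'
from h import *
goal([.5475,-.2523,.07],15.3)
s=env.camera("side")[170:250,260:360]
cv2.imwrite("pics/f3.png",cv2.resize(s,(750,600),interpolation=cv2.INTER_CUBIC)[:,:,::-1])
E
```

```text
time_s: 7.05
eef_pos: [0.5473, -0.2523, 0.0891]
tool_rot: [0.607, 0.795, -0.0, -0.0]
contact_force: [-0.2, -0.0, -0.3]
finger_gap: 0.0548
grasp_force: 63.0
t 7.0 tcp [ 0.5473 -0.2523  0.0891] ya 15.2 gap 0.0548 F [-0.2 -0.  -0.3] j6 -0.74 | turn -0.001 shift [-0.0001  0.0002  0.0191] noturn shift [-0.0001  0.0002  0.0191]
```

View pics/f3.png

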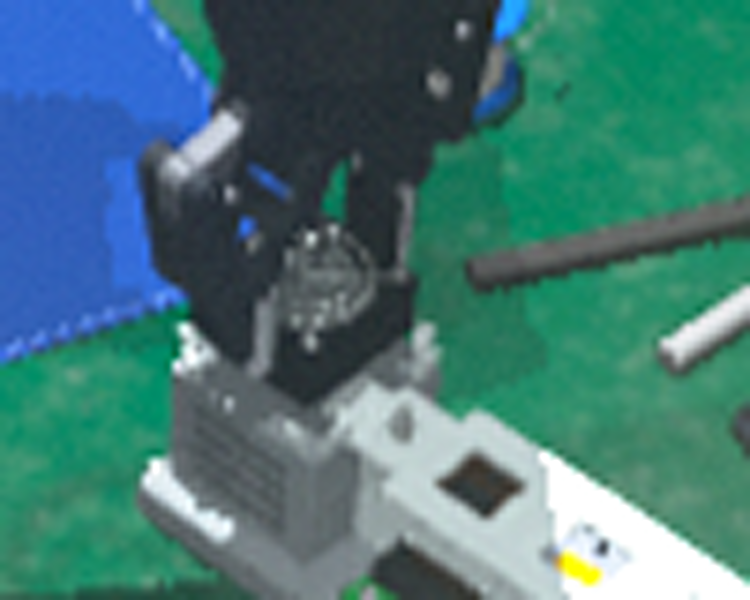

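The fan is lifted clear of the seat, its black body about 17 mm up. Now I'll take it to the mat.

To row units: -0.02 m is -1, 0.112 rad is 2.24.

```bash
python3 jog.py '[0.03, 0, 0, -1, 0, 0.03, 0, 0, -1, 0, 0.03, 0, 0, -1, 0, 0.03, 0, 0, 0, 2.24, 0.03, 0, 0, 0, 2.24, 0.03, 0, 0, 0, 2.24, 0.03, 0, 0, 0, 0, 0.03, 0, 0, 0, 0]'; python3 - <<'E'
from h import *
goal([.5983,-.0724,.06],-4)
E
```

```text
time_s: 7.9
eef_pos: [0.5473, -0.2522, 0.149]
tool_rot: [0.731, 0.683, -0.0, -0.0]
contact_force: [0.7, -0.1, -0.2]
finger_gap: 0.0547
grasp_force: 63.1
t 7.9 tcp [ 0.5473 -0.2522  0.149 ] ya -3.9 gap 0.0547 F [ 0.7 -0.1 -0.2] j6 -0.41 | turn 0.002 shift [0.1829 0.0384 0.089 ] noturn shift [0.1828 0.0389 0.089 ]
```

```bash
python3 jog.py '[0.03, 1.5, 0.325, 0, 0, 0.03, 1.5, 0.325, 0, 0, 0.03, 1.5, 0.325, 0, 0, 0.03, 1.5, 0.325, 1, 0, 0.03, 1.5, 0.325, 1, 0, 0.03, 1.5, 0.325, 1, 0, 0.03, 0.15, 0, 1.5, 0, 0.03, 0, 0, 0, 0]'; python3 jog.py '[0.03, 0, 0, 1, 0, 0.03, 0, 0, 0.75, 0, 0.03, 0, 0, 0.55, 0, 0.03, 0, 0, 0, 0, 0.03, 0, 0, 0, 0]'; python3 - <<'E'
from h import *
goal([.5983,-.0724,.0085],-4)
E
```

```text
time_s: 8.7
eef_pos: [0.5953, -0.0706, 0.0547]
tool_rot: [0.73, 0.683, -0.003, -0.004]
contact_force: [-0.7, -0.3, -0.8]
finger_gap: 0.0549
grasp_force: 63.3
time_s: 9.2
eef_pos: [0.5993, -0.0729, 0.0136]
tool_rot: [0.732, 0.682, -0.0, -0.0]
contact_force: [-0.2, -0.9, -0.4]
finger_gap: 0.0549
grasp_force: 63.3
t 9.2 tcp [ 0.5993 -0.0729  0.0136] ya -4.0 gap 0.0549 F [-0.2 -0.9 -0.4] j6 -0.09 | turn -0.001 shift [ 0.0005 -0.001   0.0051] noturn shift [ 0.0005 -0.001   0.0051]
```

```bash
python3 jog.py '[0.03, 0, 0, 0.15, 0, 0.03, 0, 0, 0.05, 0, 0.03, 0, 0, 0.05, 0, 0.03, 0, 0, 0, 0, 0.03, 0, 0, 0, 0]'; python3 jog.py '[0.075, 0, 0, 0, 0, 0.075, 0, 0, 0, 0, 0.075, 0, 0, 0, 0, 0.075, 0, 0, 0, 0, 0.075, 0, 0, 0, 0, 0.075, 0, 0, -1, 0, 0.075, 0, 0, -1.5, 0, 0.075, 0, 0, -1.5, 0]' ; python3 - <<'E'
from h import *
goal([.5983,-.0724,.12],-4)
E
```

```text
time_s: 9.7
eef_pos: [0.5995, -0.0726, 0.0086]
tool_rot: [0.731, 0.682, 0.0, 0.0]
contact_force: [0.8, -0.7, 0.7]
finger_gap: 0.0549
grasp_force: 63.4
time_s: 10.5
eef_pos: [0.5984, -0.0724, 0.0884]
tool_rot: [0.731, 0.682, -0.001, -0.001]
contact_force: [-0.3, -0.1, 0.3]
finger_gap: 0.075
grasp_force: 0.0
t 10.5 tcp [ 0.5984 -0.0724  0.0884] ya -4.0 gap 0.075 F [-0.3 -0.1  0.3] j6 -0.09 | turn -0.0 shift [ 0.     -0.0002 -0.0316] noturn shift [ 0.     -0.0002 -0.0316]
```

```bash
python3 jog.py '[0.078, 0, 0, -1.5, 0, 0.08, 0, 0, -1, -2.24, 0.08, 0, 0, 0, -2.24, 0.08, 0, 0, 0, -2.24, 0.08, 0, 0, 0, 0, 0.08, 0, 0, 0, 0]'; python3 - <<'E'
from h import *
goal([.5762,-.3558,.10],15.3)
E
```

```text
time_s: 11.1
eef_pos: [0.599, -0.0725, 0.1381]
tool_rot: [0.608, 0.794, -0.0, -0.0]
contact_force: [-0.6, 0.9, -0.2]
finger_gap: 0.0802
grasp_force: 0.0
t 11.1 tcp [ 0.599  -0.0725  0.1381] ya 15.1 gap 0.0802 F [-0.6  0.9 -0.2] j6 -0.43 | turn -0.004 shift [-0.2673 -0.0967  0.0381] noturn shift [-0.2676 -0.0958  0.0381]
```

To row units: -0.038 m is -1.9, 0.02 m is 1, -0.004 rad is -0.08.

```bash
python3 jog.py '[0.08, -1.9, -0.69, 0, 0, 0.08, -1.9, -0.69, 0, 0, 0.08, -1.9, -0.69, 0, 0, 0.08, -1.9, -0.69, 0, 0, 0.08, -1.9, -0.69, 0, 0, 0.08, -1.9, -0.69, 0, 0, 0.08, -1.9, -0.69, 1, -0.08, 0.08, 0, 0, 1, 0]'; python3 jog.py '[0.08, 0, 0, 0, 0, 0.08, 0, 0, 0, 0, 0.08, 0, 0, 0, 0]'; python3 - <<'E'
from h import *
goal([.5762,-.3558,.053],15.3)
E
```

```text
time_s: 11.9
eef_pos: [0.576, -0.3604, 0.0989]
tool_rot: [0.608, 0.794, -0.001, 0.002]
contact_force: [-0.2, 1.1, -0.4]
finger_gap: 0.0801
grasp_force: 0.0
time_s: 12.2
eef_pos: [0.5766, -0.354, 0.0993]
tool_rot: [0.605, 0.796, 0.0, 0.001]
contact_force: [-0.2, 0.4, -0.8]
finger_gap: 0.0799
grasp_force: 0.0
t 12.2 tcp [ 0.5766 -0.354   0.0993] ya 15.5 gap 0.0799 F [-0.2  0.4 -0.8] j6 -0.86 | turn 0.003 shift [-0.0016 -0.0009  0.0463] noturn shift [-0.0016 -0.0009  0.0463]
```

To row units: 0.02 m is 1, 0.006 m is 0.3.

```bash
python3 jog.py '[0.08, -0.08, -0.045, 1, 0, 0.08, 0, 0, 1, 0, 0.08, 0, 0, 0.3, 0, 0.08, 0, 0, 0, 0, 0.08, 0, 0, 0, 0]'; python3 jog.py '[0.03, 0, 0, 0, 0, 0.03, 0, 0, 0, 0, 0.03, 0, 0, 0, 0, 0.03, 0, 0, 0, 0, 0.03, 0, 0, 0, 0, 0.03, 0, 0, 0, 0, 0.03, 0, 0, 0, 0, 0.03, 0, 0, 0, 0]'; python3 - <<'E'
from h import *
goal([.5762,-.3558,.053],15.3)
E
```

```text
time_s: 12.7
eef_pos: [0.5764, -0.3563, 0.0537]
tool_rot: [0.605, 0.796, 0.0, 0.001]
contact_force: [-0.4, 0.3, -0.4]
finger_gap: 0.0798
grasp_force: 0.0
time_s: 13.5
eef_pos: [0.5765, -0.357, 0.054]
tool_rot: [0.606, 0.796, 0.0, 0.001]
contact_force: [1.4, 0.4, 5.3]
finger_gap: 0.0463
grasp_force: 62.3
t 13.5 tcp [ 0.5765 -0.357   0.054 ] ya 15.5 gap 0.0463 F [1.4 0.4 5.3] j6 -0.86 | turn 0.003 shift [ 0.0012 -0.      0.001 ] noturn shift [ 0.0012 -0.      0.001 ]
```

```bash
python3 jog.py '[0.03, 0, 0, -0.3, 0, 0.03, 0, 0, -0.5, 0, 0.03, 0, 0, -0.5, 0, 0.03, 0, 0, -1, 0, 0.03, 0, 0, -1.5, 0, 0.03, 0, 0, -1.5, 0, 0.03, 0, 0, 0, 0, 0.03, 0, 0, 0, 0]'; python3 - <<'E'
from h import *
goal([.5762,-.3558,.053],15.3)
s=env.camera("side")[150:290,240:400]
cv2.imwrite("pics/c3.png",cv2.resize(s,(640,560),interpolation=cv2.INTER_CUBIC)[:,:,::-1])
E
```

```text
time_s: 14.3
eef_pos: [0.5757, -0.3568, 0.1596]
tool_rot: [0.606, 0.796, -0.0, 0.001]
contact_force: [-0.3, -0.4, -3.0]
finger_gap: 0.0461
grasp_force: 62.9
t 14.3 tcp [ 0.5757 -0.3568  0.1596] ya 15.5 gap 0.0461 F [-0.3 -0.4 -3. ] j6 -0.86 | turn 0.003 shift [0.0009 0.0007 0.1066] noturn shift [0.0009 0.0007 0.1066]
```

View pics/c3.png

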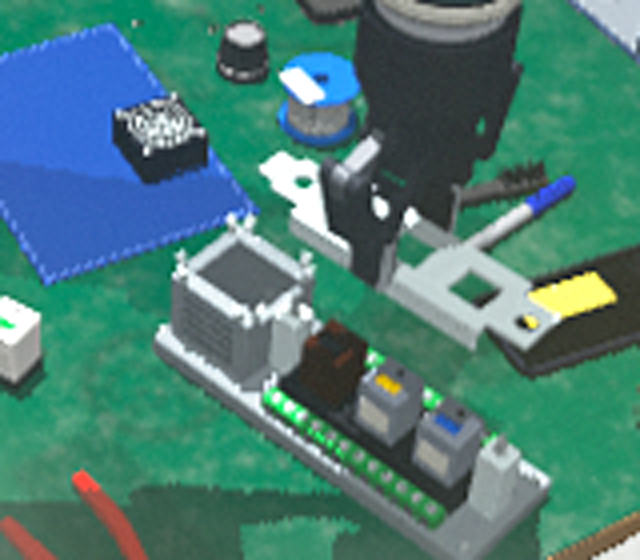

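The channel is held level and clear of the pins. The fan is on the mat, the dark-brown relay is in the well next to the fan seat, and the two good relays are in place.

To row units: 0.085 rad is 1.7.

```bash
python3 jog.py '[0.03, 0, 0, 0, 1.7, 0.03, 0, 0, 0, 1.7, 0.03, 0, 0, 0, 1.7, 0.03, 0, 0, 0, 1.7, 0.03, 0, 0, 0, 0, 0.03, 0, 0, 0, 0, 0.03, 0, 0, 0, 0]'; python3 - <<'E'
from h import *
goal([.5076,-.0359,.03],-4)
E
```

```text
time_s: 15.05
eef_pos: [0.5749, -0.356, 0.1572]
tool_rot: [0.731, 0.682, -0.0, -0.001]
contact_force: [0.6, 0.6, -1.8]
finger_gap: 0.0461
grasp_force: 62.9
t 15.1 tcp [ 0.5749 -0.356   0.1572] ya -3.9 gap 0.0461 F [ 0.6  0.6 -1.8] j6 -0.52 | turn 0.001 shift [ 0.3145 -0.0893  0.1276] noturn shift [ 0.3146 -0.0889  0.1276]
```

```bash
python3 jog.py '[0.03, 1.75, -0.5, 0, 0, 0.03, 1.75, -0.5, 0, 0, 0.03, 1.75, -0.5, 0, 0, 0.03, 1.75, -0.5, 0, 0, 0.03, 1.75, -0.5, 0, 0, 0.03, 1.75, -0.5, 0, 0, 0.03, 1.75, -0.5, 0, 0, 0.03, 1.75, -0.5, 0, 0]' >/dev/null; python3 jog.py '[0.03, 1.7, -0.45, 0, 0, 0.03, 0, 0, 1, 0, 0.03, 0, 0, 1.5, 0, 0.03, 0, 0, 1.5, 0, 0.03, 0, 0, 1.5, 0, 0.03, 0, 0, 0, 0, 0.03, 0, 0, 0, 0, 0.03, 0, 0, 0, 0]'; python3 - <<'E'
from h import *
goal([.5076,-.0359,.007],-4)
E
```

```text
time_s: 16.65
eef_pos: [0.5104, -0.0371, 0.0502]
tool_rot: [0.731, 0.682, 0.001, 0.001]
contact_force: [0.6, 0.9, -0.8]
finger_gap: 0.046
grasp_force: 62.9
t 16.6 tcp [ 0.5104 -0.0371  0.0502] ya -4.0 gap 0.046 F [ 0.6  0.9 -0.8] j6 -0.05 | turn 0.0 shift [ 0.0011 -0.003   0.0432] noturn shift [ 0.0011 -0.003   0.0432]
```

The rows are not in the units I measure in: shifts go in units of 20 mm and turns go in units of 0.05 rad. I convert before sending: 0.02 m is 1, 0.015 m is 0.75.

```bash
python3 jog.py '[0.03, 0.05, -0.15, 1, 0, 0.03, 0, 0, 0.75, 0, 0.03, 0, 0, 0.25, 0, 0.03, 0, 0, 0.05, 0, 0.03, 0, 0, 0, 0, 0.03, 0, 0, 0, 0]';python3 jog.py '[0.03, 0, 0, 0.1, 0, 0.03, 0, 0, 0, 0, 0.03, 0, 0, 0, 0]'
```

```text
time_s: 17.25
eef_pos: [0.507, -0.0359, 0.0086]
tool_rot: [0.731, 0.682, 0.001, 0.001]
contact_force: [0.3, -0.2, -1.4]
finger_gap: 0.0464
grasp_force: 62.9
time_s: 17.55
eef_pos: [0.5063, -0.0357, 0.0058]
tool_rot: [0.731, 0.682, 0.0, 0.0]
contact_force: [0.6, 0.0, 0.1]
finger_gap: 0.0465
grasp_force: 63.1
```

```bash
python3 jog.py '[0.066, 0, 0, 0, 0, 0.066, 0, 0, 0, 0, 0.066, 0, 0, 0, 0, 0.066, 0, 0, 0, 0, 0.066, 0, 0, -1, 0, 0.066, 0, 0, -2, 0, 0.066, 0, 0, -2, 0, 0.066, 0, 0, -2, 0]'; python3 - <<'E'
from h import *
goal([.567,-.322,.14],15.4)
E
```

```text
time_s: 18.35
eef_pos: [0.5052, -0.0356, 0.1465]
tool_rot: [0.731, 0.682, -0.0, -0.0]
contact_force: [0.3, -0.7, -0.1]
finger_gap: 0.0661
grasp_force: 0.0
t 18.4 tcp [ 0.5052 -0.0356  0.1465] ya -4.0 gap 0.0661 F [ 0.3 -0.7 -0.1] j6 -0.05 | turn -0.339 shift [-0.2925 -0.0165  0.0064] noturn shift [-0.2813  0.0817  0.0064]
```

```bash
python3 - <<'E'
from h import *
s=env.camera("side");t=env.camera("top"); cv2.imwrite("pics/s5.png",s[:,:,::-1]);cv2.imwrite("pics/t5.png",t[:,:,::-1])
a=cv2.resize(s[225:270,305:365],(600,450)[:2],interpolation=cv2.INTER_CUBIC)[:, :400];b=cv2.resize(t[140:180,300:340],(400,400),interpolation=cv2.INTER_CUBIC)
cv2.imwrite("pics/b5.png",np.hstack([a[:400],b])[:,:,::-1])
print([ (proj(n,[.567,-.322,.062])) for n in CM])
E
```

```text
[array([324.48367457, 235.83991071]), array([315.78977402, 160.17134635])]
```

View pics/b5.png

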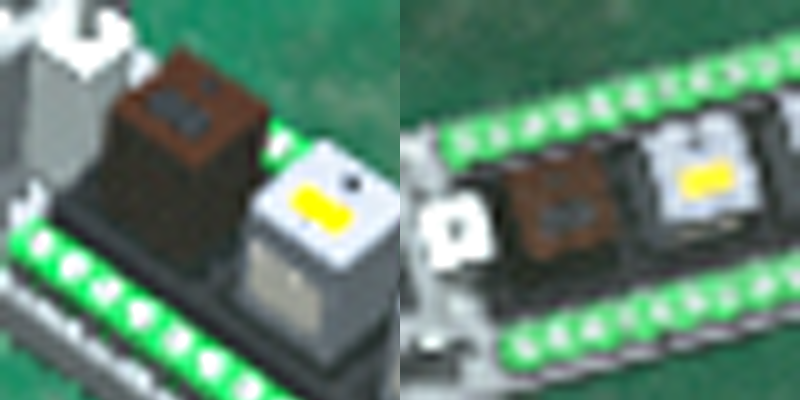

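To row units: -0.113 rad is -2.26.

```bash
python3 - <<'E'
from h import *
for a,b in (((323.55,235),(316.1,159.8)),((337.6,244.7),(329.75,156.4))): print(tri(a,b),ray("side",a,.062),ray("top",b,.062))
E
python3 jog.py '[0.066, 0, 0, 0, -2.26, 0.066, 0, 0, 0, -2.26, 0.066, 0, 0, 0, -2.26, 0.066, 0, 0, 0, 0, 0.066, 0, 0, 0, 0]'; python3 - <<'E'
from h import *
goal([.567,-.322,.14],15.4)
E
```

```text
[ 0.56580814 -0.32174798  0.06591406] [ 0.56660843 -0.31877661  0.062     ] [ 0.56811037 -0.32290294  0.062     ]
[ 0.57683064 -0.36125258  0.06527447] [ 0.57752615 -0.35892465  0.062     ] [ 0.57879225 -0.36234346  0.062     ]
time_s: 18.95
eef_pos: [0.5054, -0.0357, 0.1448]
tool_rot: [0.607, 0.795, -0.0, -0.0]
contact_force: [-0.5, 0.6, 0.1]
finger_gap: 0.066
grasp_force: 0.0
t 18.9 tcp [ 0.5054 -0.0357  0.1448] ya 15.3 gap 0.066 F [-0.5  0.6  0.1] j6 -0.39 | turn -0.002 shift [-0.2924 -0.0167  0.0048] noturn shift [-0.2925 -0.0159  0.0048]
```

To row units: -0.0365 m is -1.825, -0.002 m is -0.1.

```bash
python3 jog.py '[0.066, -1.825, -0.1, 0, 0, 0.066, -1.825, -0.1, 0, 0, 0.066, -1.825, -0.1, 0, 0, 0.066, -1.825, -0.1, 0, 0, 0.066, -1.825, -0.1, 0, 0, 0.066, -1.825, -0.1, 0, 0, 0.066, -1.825, -0.1, 0, 0, 0.066, -1.825, -0.1, 0, 0]' >/dev/null; python3 jog.py '[0.066, 0, 0, 1.5, 0, 0.066, 0, 0, 1.5, 0, 0.066, 0, 0, 0, 0, 0.066, 0, 0, 0, 0, 0.066, 0, 0, 0, 0]'; python3 - <<'E'
from h import *
goal([.567,-.3218,.038],15.4)
E
```

```text
time_s: 20.25
eef_pos: [0.569, -0.3218, 0.087]
tool_rot: [0.606, 0.795, 0.0, 0.001]
contact_force: [0.7, 0.3, 0.3]
finger_gap: 0.066
grasp_force: 0.0
t 20.2 tcp [ 0.569  -0.3218  0.087 ] ya 15.4 gap 0.066 F [0.7 0.3 0.3] j6 -0.82 | turn -0.0 shift [ 0.0006 -0.002   0.049 ] noturn shift [ 0.0006 -0.002   0.049 ]
```

To row units: 0.02 m is 1, 0.009 m is 0.45.

```bash
python3 jog.py '[0.066, 0.03, -0.1, 1, 0, 0.066, 0, 0, 1, 0, 0.066, 0, 0, 0.45, 0, 0.066, 0, 0, 0, 0, 0.066, 0, 0, 0, 0, 0.066, 0, 0, 0, 0]'; python3 jog.py '[0.015, 0, 0, 0, 0, 0.015, 0, 0, 0, 0, 0.015, 0, 0, 0, 0, 0.015, 0, 0, 0, 0, 0.015, 0, 0, 0, 0, 0.015, 0, 0, 0, 0, 0.015, 0, 0, 0, 0, 0.015, 0, 0, 0, 0]'
```

```text
time_s: 20.85
eef_pos: [0.5671, -0.322, 0.0381]
tool_rot: [0.606, 0.796, 0.0, 0.001]
contact_force: [-0.7, -0.1, -0.1]
finger_gap: 0.0663
grasp_force: 0.0
time_s: 21.65
eef_pos: [0.5671, -0.3217, 0.0373]
tool_rot: [0.606, 0.796, 0.0, 0.001]
contact_force: [4.7, 0.2, 5.3]
finger_gap: 0.0269
grasp_force: 61.5
```

To row units: -0.04 m is -2, -0.03 m is -1.5.

```bash
python3 jog.py '[0.015, 0, 0, -0.4, 0, 0.015, 0, 0, -0.75, 0, 0.015, 0, 0, -1.5, 0, 0.015, 0, 0, -2, 0, 0.015, 0, 0, -1.5, 0, 0.015, 0, 0, 0, 0, 0.015, 0, 0, 0, 0, 0.015, 0, 0, 0, 0]'; python3 - <<'E'
from h import *
goal([.401,.113,.06],15.4)
E
```

```text
time_s: 22.45
eef_pos: [0.5637, -0.3206, 0.1566]
tool_rot: [0.606, 0.795, -0.001, -0.003]
contact_force: [-0.4, -0.1, -0.8]
finger_gap: 0.027
grasp_force: 61.4
t 22.4 tcp [ 0.5637 -0.3206  0.1566] ya 15.4 gap 0.027 F [-0.4 -0.1 -0.8] j6 -0.82 | turn 0.0 shift [ 0.4609 -0.0413  0.0984] noturn shift [ 0.4609 -0.0413  0.0984]
```

To row units: 0.0384 m is 1.92, -0.0034 m is -0.17.

```bash
python3 jog.py '[0.015, 1.92, -0.17, 0, 0, 0.015, 1.92, -0.17, 0, 0, 0.015, 1.92, -0.17, 0, 0, 0.015, 1.92, -0.17, 0, 0, 0.015, 1.92, -0.17, 0, 0, 0.015, 1.92, -0.17, 0, 0, 0.015, 1.92, -0.17, 0, 0, 0.015, 1.92, -0.17, 0, 0]' >/dev/null; python3 jog.py '[0.015, 1.92, -0.17, 0, 0, 0.015, 1.92, -0.17, 0, 0, 0.015, 1.92, -0.17, 0, 0, 0.015, 1.92, -0.17, 0, 0, 0.015, 0, 0, 1.5, 0, 0.015, 0, 0, 1.5, 0, 0.015, 0, 0, 0, 0, 0.015, 0, 0, 0, 0]'; python3 - <<'E'
from h import *
goal([.401,.113,.027],15.4)
E
```

```text
time_s: 24.05
eef_pos: [0.4021, 0.1115, 0.0978]
tool_rot: [0.606, 0.796, -0.002, -0.002]
contact_force: [0.2, 0.4, 0.3]
finger_gap: 0.0268
grasp_force: 61.3
t 24.1 tcp [0.4021 0.1115 0.0978] ya 15.4 gap 0.0268 F [0.2 0.4 0.3] j6 -0.06 | turn 0.0 shift [ 0.0018 -0.0003  0.0708] noturn shift [ 0.0018 -0.0003  0.0708]
```

```bash
python3 jog.py '[0.015, 0.05, 0, 1.5, 0, 0.015, 0, 0, 1.25, 0, 0.015, 0, 0, 0.5, 0, 0.015, 0, 0, 0.2, 0, 0.015, 0, 0, 0, 0, 0.015, 0, 0, 0, 0]'; python3 jog.py '[0.05, 0, 0, 0, 0, 0.05, 0, 0, 0, 0, 0.05, 0, 0, 0, 0, 0.05, 0, 0, 0, 0, 0.05, 0, 0, 0, 0, 0.05, 0, 0, -1.5, 0, 0.05, 0, 0, -2, 0, 0.05, 0, 0, -1.5, 0]'; python3 - <<'E'
from h import *
goal([.4145,-.198,.09],23.5)
E
```

```text
time_s: 24.65
eef_pos: [0.4051, 0.1131, 0.0316]
tool_rot: [0.606, 0.795, 0.001, 0.001]
contact_force: [0.4, -1.0, -0.2]
finger_gap: 0.0268
grasp_force: 61.4
time_s: 25.45
eef_pos: [0.404, 0.113, 0.132]
tool_rot: [0.606, 0.796, 0.0, 0.0]
contact_force: [0.4, 0.1, -0.9]
finger_gap: 0.0498
grasp_force: 0.0
t 25.4 tcp [0.404 0.113 0.132] ya 15.4 gap 0.0498 F [ 0.4  0.1 -0.9] j6 -0.06 | turn -0.141 shift [-0.2894 -0.1144  0.042 ] noturn shift [-0.3026 -0.0726  0.042 ]
```

To row units: -0.0362 m is -1.81, -0.0143 m is -0.715, -0.141 rad is -2.82.

```bash
python3 jog.py '[0.06, 0, 0, 0, -2.82, 0.06, -1.81, -0.715, 0, 0, 0.06, -1.81, -0.715, 0, 0, 0.06, -1.81, -0.715, 0, 0, 0.06, -1.81, -0.715, 0, 0, 0.06, -1.81, -0.715, 0, 0, 0.06, -1.81, -0.715, 0, 0, 0.06, -1.81, -0.715, 0, 0]' >/dev/null; python3 jog.py '[0.06, -1.81, -0.715, 0, 0, 0.06, 0, 0, 1, 0, 0.06, 0, 0, 1, 0, 0.06, 0, 0, 0, 0, 0.06, 0, 0, 0, 0, 0.06, 0, 0, 0, 0]'; python3 - <<'E'
from h import *
goal([.4145,-.198,.022],23.5)
s=cv2.resize(env.camera("side")[185:265,200:290],(540,480))
t=env.camera("top")
cv2.imwrite("pics/t6.png",t[:,:,::-1])
t=cv2.resize(t[195:230,150:180],(257,300)); t=cv2.copyMakeBorder(t,0,180,0,0,cv2.BORDER_CONSTANT)
cv2.imwrite("pics/n6.png",np.hstack([s,t])[:,:,::-1])
E
```

```text
time_s: 26.85
eef_pos: [0.415, -0.1983, 0.0913]
tool_rot: [0.548, 0.836, 0.0, 0.001]
contact_force: [-0.2, -0.0, 0.4]
finger_gap: 0.0603
grasp_force: 0.0
t 26.9 tcp [ 0.415  -0.1983  0.0913] ya 23.5 gap 0.0603 F [-0.2 -0.   0.4] j6 -0.91 | turn 0.0 shift [ 0.0006 -0.0004  0.0693] noturn shift [ 0.0006 -0.0004  0.0693]
```

View pics/n6.png

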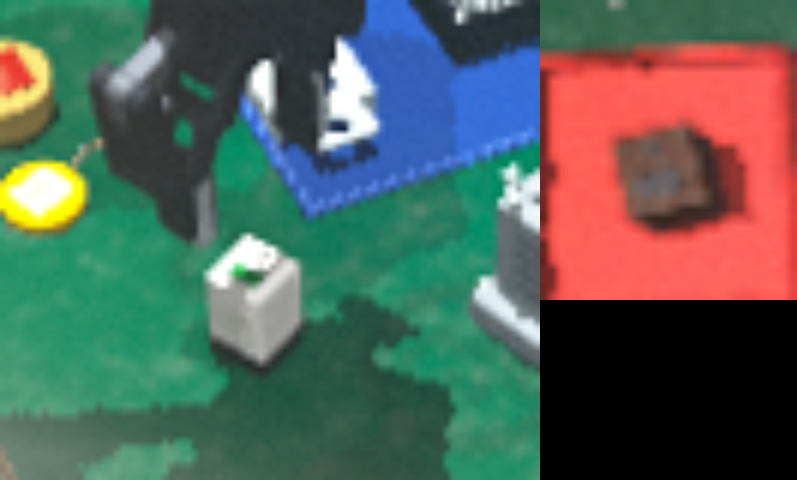

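The burnt relay stands in the tray, seen in the top view at about (165,216). The fingers are aligned above the white relay, and the channel lies on the mat.

```bash
python3 jog.py '[0.06, 0.025, -0.025, 1.5, 0, 0.06, 0, 0, 1.25, 0, 0.06, 0, 0, 0.7, 0, 0.06, 0, 0, 0, 0, 0.06, 0, 0, 0, 0, 0.06, 0, 0, 0, 0]'; python3 jog.py '[0.015, 0, 0, 0, 0, 0.015, 0, 0, 0, 0, 0.015, 0, 0, 0, 0, 0.015, 0, 0, 0, 0, 0.015, 0, 0, 0, 0, 0.015, 0, 0, 0, 0, 0.015, 0, 0, 0, 0, 0.015, 0, 0, 0, 0]'; python3 jog.py '[0.015, 0, 0, -1, 0, 0.015, 0, 0, -1.5, 0, 0.015, 0, 0, -2, 0, 0.015, 0, 0, -1.5, 0, 0.015, 0, 0, 0, 2.82, 0.015, 0, 0, 0, 0, 0.015, 0, 0, 0, 0, 0.015, 0, 0, 0, 0]'; python3 - <<'E'
from h import *
goal([.567,-.3218,.11],15.4)
E
```

```text
time_s: 27.55
eef_pos: [0.4149, -0.1986, 0.0228]
tool_rot: [0.548, 0.836, 0.0, 0.001]
contact_force: [-0.2, 0.1, -0.1]
finger_gap: 0.0604
grasp_force: 0.0
time_s: 28.35
eef_pos: [0.4147, -0.1986, 0.0225]
tool_rot: [0.548, 0.836, 0.0, 0.001]
contact_force: [-0.5, 0.5, 6.2]
finger_gap: 0.0268
grasp_force: 59.8
time_s: 29.15
eef_pos: [0.4126, -0.1974, 0.14]
tool_rot: [0.605, 0.796, -0.0, -0.001]
contact_force: [-0.5, 0.7, -0.5]
finger_gap: 0.0268
grasp_force: 59.1
t 29.1 tcp [ 0.4126 -0.1974  0.14  ] ya 15.5 gap 0.0268 F [-0.5  0.7 -0.5] j6 -0.77 | turn 0.002 shift [-0.161   0.1159  0.0295] noturn shift [-0.1612  0.1155  0.0295]
```

```bash
python3 jog.py '[0.015, -1.5, 1.075, 0, 0, 0.015, -1.5, 1.075, 0, 0, 0.015, -1.5, 1.075, 0, 0, 0.015, -1.5, 1.075, 0, 0, 0.015, -1.5, 1.075, 0, 0, 0.015, -0.55, 0.4, 0.5, 0, 0.015, 0, 0, 0.9, 0, 0.015, 0, 0, 0, 0]'; python3 jog.py '[0.015, 0, 0, 0, 0, 0.015, 0, 0, 0, 0]'; python3 - <<'E'
from h import *
goal([.567,-.3218,.06],15.4)
s=env.camera("side");cv2.imwrite("pics/s7.png",s[:,:,::-1])
cv2.imwrite("pics/n7.png",cv2.resize(s[205:270,295:365],(646,600),interpolation=cv2.INTER_CUBIC)[:,:,::-1])
E
```

```text
time_s: 29.95
eef_pos: [0.5654, -0.3212, 0.1086]
tool_rot: [0.605, 0.796, -0.0, -0.004]
contact_force: [-0.8, 0.7, -1.6]
finger_gap: 0.0268
grasp_force: 59.2
time_s: 30.15
eef_pos: [0.5676, -0.3223, 0.1135]
tool_rot: [0.606, 0.796, -0.0, -0.0]
contact_force: [0.9, -0.1, -0.7]
finger_gap: 0.0269
grasp_force: 59.2
t 30.1 tcp [ 0.5676 -0.3223  0.1135] ya 15.4 gap 0.0269 F [ 0.9 -0.1 -0.7] j6 -0.82 | turn 0.001 shift [ 0.0006 -0.0005  0.0535] noturn shift [ 0.0006 -0.0005  0.0535]
```

View pics/n7.png

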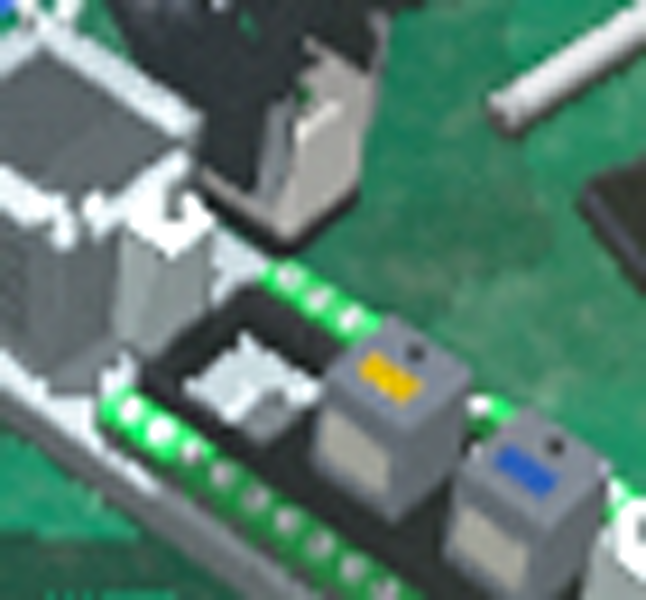

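```bash
python3 - <<'E'
from h import *
x=np.array([.9646,.264,0]);y=np.array([-.264,.9646,0]);c=np.array([.5676,-.3223,.0915])
for a,b in((-1,-1),(1,-1)): print((proj("side",c+.014*(a*x+b*y))+.5-[295,205])*9.23)
w=np.array([.567,-.3218,.016])
print("well centre",(proj("side",w)+.5-[295,205])*9.23)
for a,b in((-1,-1),(1,-1),(1,1),(-1,1)): w[2]=.028;print("well chamfer corner",(proj("side",w+.019*(a*x+b*y))+.5-[295,205])*9.23)
E
```

```text
[297.11310574 268.96561715]
[370.09335129 209.77768504]
well centre [261.08998883 407.30804832]
well chamfer corner [274.23349152 458.04454883]
well chamfer corner [369.75928718 377.64940779]
well chamfer corner [256.03775198 298.8862595 ]
well chamfer corner [160.36292455 376.4217595 ]
```

The relay hangs over the empty well with the good relays in place. Its offset in the picture matches the well's offset, so I'll go down in steps.

```bash
python3 jog.py '[0.015, 0.03, -0.025, 1, 0, 0.015, 0, 0, 1, 0, 0.015, 0, 0, 0.5, 0, 0.015, 0, 0, 0, 0, 0.015, 0, 0, 0, 0, 0.015, 0, 0, 0, 0]'; python3 jog.py '[0.015, 0, 0, 0.2, 0, 0.015, 0, 0, 0.2, 0, 0.015, 0, 0, 0.15, 0, 0.015, 0, 0, 0, 0, 0.015, 0, 0, 0, 0]'
```

```text
time_s: 30.8
eef_pos: [0.5681, -0.3226, 0.0649]
tool_rot: [0.606, 0.796, 0.0, 0.001]
contact_force: [-0.2, -0.4, -0.2]
finger_gap: 0.0268
grasp_force: 59.2
time_s: 31.3
eef_pos: [0.567, -0.322, 0.052]
tool_rot: [0.606, 0.796, -0.0, -0.0]
contact_force: [0.4, 0.0, -0.1]
finger_gap: 0.027
grasp_force: 59.2
```

```bash
python3 -c "
from h import *
goal([.567,-.3218,.038],15.4)"
```

```text
t 31.3 tcp [ 0.567 -0.322  0.052] ya 15.4 gap 0.027 F [ 0.4  0.  -0.1] j6 -0.82 | turn 0.0 shift [0.0001 0.0001 0.014 ] noturn shift [0.0001 0.0001 0.014 ]
```

Its bottom is at about 29.5 mm, just above the strip. I'll continue slowly.

To row units: 0.002 m is 0.1, 0.001 m is 0.05.

```bash
python3 jog.py '[0.015, 0, 0, 0.1, 0, 0.015, 0, 0, 0.1, 0, 0.015, 0, 0, 0.05, 0, 0.015, 0, 0, 0, 0, 0.015, 0, 0, 0, 0]' | egrep "eef|contact"; python3 jog.py '[0.015, 0, 0, 0.1, 0, 0.015, 0, 0, 0.1, 0, 0.015, 0, 0, 0.05, 0, 0.015, 0, 0, 0, 0, 0.015, 0, 0, 0, 0]'| egrep "eef|contact"
```

```text
eef_pos: [0.5674, -0.322, 0.0473]
contact_force: [2.0, 0.5, -1.2]
eef_pos: [0.5674, -0.3221, 0.0423]
contact_force: [3.7, 0.8, -2.4]
```

```bash
python3 jog.py '[0.015, 0, 0, 0.1, 0, 0.015, 0, 0, 0.05, 0, 0.015, 0, 0, 0, 0, 0.015, 0, 0, 0, 0]' | egrep "eef|contact|rot"; python3 jog.py '[0.015, 0, 0, 0.075, 0, 0.015, 0, 0, 0, 0, 0.015, 0, 0, 0, 0, 0.015, 0, 0, 0, 0]'| egrep "eef|contact|rot"
```

```text
eef_pos: [0.5674, -0.3221, 0.0394]
tool_rot: [0.606, 0.796, 0.0, 0.0]
contact_force: [3.2, 0.5, -1.6]
eef_pos: [0.5675, -0.3222, 0.0385]
tool_rot: [0.606, 0.796, 0.0, 0.0]
contact_force: [1.3, 2.1, 5.8]
```

To row units: 0.001 m is 0.05.

```bash
python3 jog.py '[0.015, 0, 0, 0.05, 0, 0.015, 0, 0, 0, 0, 0.015, 0, 0, 0, 0]' | egrep "eef|contact"; python3 jog.py '[0.06, 0, 0, 0, 0, 0.06, 0, 0, 0, 0, 0.06, 0, 0, 0, 0, 0.06, 0, 0, 0, 0, 0.06, 0, 0, -0.5, 0, 0.06, 0, 0, -1.5, 0, 0.06, 0, 0, -2, 0, 0.06, 0, 0, -2, 0]'; python3 jog.py '[0.06, 1.5, 0, 0, 0, 0.06, 2, 0, 0, 0, 0.06, 2, 0, 0, 0, 0.06, 2, 0, 0, 0, 0.06, 1.5, 0, 0, 0, 0.06, 0, 0, 0, 0]'>/dev/null; python3 - <<'E'
from h import *
goal([.5063,-.0357,.15],-4)
s=env.camera("side");t=env.camera("top");cv2.imwrite("pics/s8.png",s[:,:,::-1]);cv2.imwrite("pics/t8.png",t[:,:,::-1])
a=cv2.resize(s[225:275,305:370],(520,400),interpolation=cv2.INTER_CUBIC);b=cv2.resize(t[140:180,300:325],(250,400),interpolation=cv2.INTER_CUBIC)
cv2.imwrite("pics/n8.png",np.hstack([a,b])[:,:,::-1])
E
```

```text
eef_pos: [0.5675, -0.3222, 0.0385]
contact_force: [0.2, 2.8, 11.3]
time_s: 34.2
eef_pos: [0.5666, -0.3218, 0.158]
tool_rot: [0.606, 0.796, -0.0, -0.001]
contact_force: [0.1, -0.6, -0.5]
finger_gap: 0.0602
grasp_force: 0.0
t 34.8 tcp [ 0.5179 -0.1454  0.1573] ya 15.6 gap 0.0599 F [ 0.5 -1.1  0.3] j6 -0.59 | turn 0.342 shift [ 0.1086 -0.0192  0.0074] noturn shift [0.1088 0.0183 0.0074]
```

View pics/n8.png

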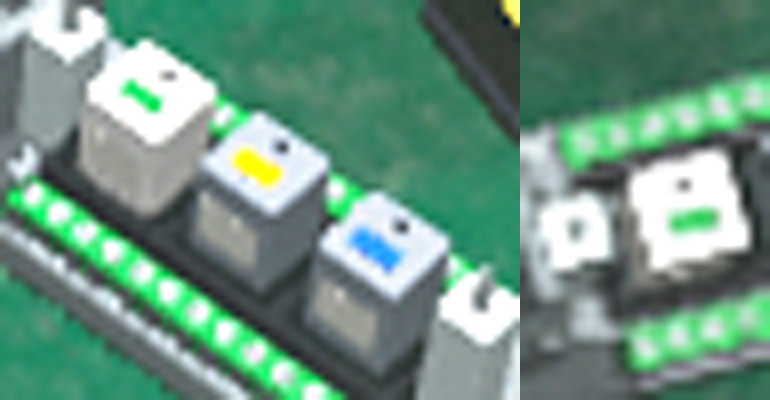

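The white relay stands fully down, level with the yellow and blue ones. Next is the channel.

To row units: 0.0366 m is 1.83, 0.036 m is 1.8, 0.114 rad is 2.28.

```bash
python3 jog.py '[0.066, 0, 0, 0, 2.28, 0.066, 0, 0, 0, 2.28, 0.066, 0, 0, 0, 2.28, 0.066, 1.8, -0.32, 0, 0, 0.066, 1.8, -0.32, 0, 0, 0.066, 1.83, -0.32, 0, 0, 0.066, 0, 0, 0, 0, 0.066, 0, 0, 0, 0]' > /dev/null; python3 jog.py '[0.066, 0, 0, 2, 0, 0.066, 0, 0, 2, 0, 0.066, 0, 0, 0, 0, 0.066, 0, 0, 0, 0, 0.066, 0, 0, 0, 0]' >/dev/null; python3 - <<'E'
from h import *
goal([.506,-.0357,.0058],-4)
E
```

```text
t 36.2 tcp [ 0.5101 -0.0399  0.0789] ya -4.2 gap 0.0664 F [0.3 0.  0.2] j6 -0.05 | turn -0.004 shift [ 0.004  -0.0046  0.0731] noturn shift [ 0.0039 -0.0046  0.0731]
```

To row units: 0.03 m is 1.5, 0.023 m is 1.15, -0.003 rad is -0.06.

```bash
python3 jog.py '[0.066, 0.2, -0.23, 0.5, -0.06, 0.066, 0, 0, 1.5, 0, 0.066, 0, 0, 1.15, 0, 0.066, 0, 0, 0.25, 0, 0.066, 0, 0, 0, 0, 0.066, 0, 0, 0, 0, 0.066, 0, 0, 0, 0]' >/dev/null; python3 - <<'E'
from h import *
goal([.506,-.0357,.0058],-4)
E
```

```text
t 36.9 tcp [ 0.5053 -0.0346  0.0104] ya -4.0 gap 0.0661 F [-0.5  0.2 -0.3] j6 -0.05 | turn -0.0 shift [-0.001   0.0008  0.0046] noturn shift [-0.001   0.0008  0.0046]
```

To row units: 0.0045 m is 0.225, -0.001 m is -0.05.

```bash
python3 jog.py '[0.066, -0.05, 0.03, 0.225, 0, 0.066, 0, 0, 0, 0, 0.066, 0, 0, 0, 0, 0.03, 0, 0, 0, 0, 0.03, 0, 0, 0, 0, 0.03, 0, 0, 0, 0, 0.03, 0, 0, 0, 0, 0.03, 0, 0, 0, 0]';python3 jog.py '[0.03, 0, 0, 0, 0, 0.03, 0, 0, 0, 0, 0.03, 0, 0, 0, 0]';  python3 jog.py '[0.03, 0, 0, -1, 0, 0.03, 0, 0, -1.5, 0, 0.03, 0, 0, -2, 0, 0.03, 0, 0, -2, 0, 0.03, 0, 0, -1.5, 0, 0.03, 0, 0, 0, 0, 0.03, 0, 0, 0, 0, 0.03, 0, 0, 0, 0]';python3 - <<'E'
from h import *
goal([.5765,-.357,.10],15.5)
E
```

```text
time_s: 37.7
eef_pos: [0.505, -0.0356, 0.0049]
tool_rot: [0.731, 0.682, 0.0, 0.0]
contact_force: [-0.3, -0.7, 6.1]
finger_gap: 0.0462
grasp_force: 62.3
time_s: 38.0
eef_pos: [0.5049, -0.0356, 0.0049]
tool_rot: [0.731, 0.682, 0.0, 0.0]
contact_force: [0.1, -0.1, 5.3]
finger_gap: 0.0464
grasp_force: 62.3
time_s: 38.8
eef_pos: [0.5024, -0.0353, 0.1619]
tool_rot: [0.731, 0.682, -0.001, -0.002]
contact_force: [-1.3, 0.1, -2.1]
finger_gap: 0.0462
grasp_force: 62.5
t 38.8 tcp [ 0.5024 -0.0353  0.1619] ya -4.0 gap 0.0462 F [-1.3  0.1 -2.1] j6 -0.05 | turn -0.341 shift [-0.3299 -0.0143  0.0614] noturn shift [-0.3157  0.0967  0.0614]
```

To row units: -0.033 m is -1.65, -0.0014 m is -0.07, -0.1137 rad is -2.274.

```bash
python3 jog.py '[0.03, 0, 0, 0, -2.274, 0.03, 0, 0, 0, -2.274, 0.03, 0, 0, 0, -2.272, 0.03, -1.65, -0.07, 0, 0, 0.03, -1.65, -0.07, 0, 0, 0.03, -1.65, -0.07, 0, 0, 0.03, -1.65, -0.07, 0, 0, 0.03, -1.65, -0.07, 0, 0]'>/dev/null;python3 jog.py '[0.03, -1.65, -0.07, 0, 0, 0.03, -1.65, -0.07, 0, 0, 0.03, -1.65, -0.07, 0, 0, 0.03, -1.65, -0.07, 0, 0, 0.03, -1.65, -0.07, 0, 0, 0.03, 0, 0, 0, 0, 0.03, 0, 0, 0, 0, 0.03, 0, 0, 1.5, 0]';python3 jog.py '[0.03, 0, 0, 1, 0, 0.03, 0, 0, 0, 0, 0.03, 0, 0, 0, 0, 0.03, 0, 0, 0, 0]'; python3 - <<'E'
from h import *
goal([.5765,-.357,.074],15.5)
E
```

```text
time_s: 40.4
eef_pos: [0.5814, -0.358, 0.1373]
tool_rot: [0.605, 0.796, 0.0, 0.003]
contact_force: [0.6, -0.6, -1.4]
finger_gap: 0.0464
grasp_force: 62.5
time_s: 40.8
eef_pos: [0.5799, -0.357, 0.1155]
tool_rot: [0.605, 0.796, 0.0, 0.001]
contact_force: [0.5, -0.3, -1.0]
finger_gap: 0.0464
grasp_force: 62.4
t 40.8 tcp [ 0.5799 -0.357   0.1155] ya 15.6 gap 0.0464 F [ 0.5 -0.3 -1. ] j6 -0.86 | turn 0.001 shift [ 0.0009 -0.0033  0.0415] noturn shift [ 0.0009 -0.0033  0.0415]
```

```bash
python3 jog.py '[0.03, 0.045, -0.165, 0.75, 0.02, 0.03, 0, 0, 0.75, 0, 0.03, 0, 0, 0.3, 0, 0.03, 0, 0, 0, 0, 0.03, 0, 0, 0, 0, 0.03, 0, 0, 0, 0, 0.03, 0, 0, 0, 0]'>/dev/null; python3 - <<'E'
from h import *
goal([.5765,-.357,.054],15.5)
s=env.camera("side");cv2.imwrite("pics/s9.png",s[:,:,::-1])
cv2.imwrite("pics/c9.png",cv2.resize(s[190:275,285:385],(706,600),interpolation=cv2.INTER_CUBIC)[:,:,::-1])
E
```

```text
t 41.5 tcp [ 0.5762 -0.3576  0.0791] ya 15.5 gap 0.0466 F [ 0.3 -1.4 -1.6] j6 -0.86 | turn -0.001 shift [0.0006 0.0004 0.0251] noturn shift [0.0006 0.0004 0.0251]
```

View pics/c9.png

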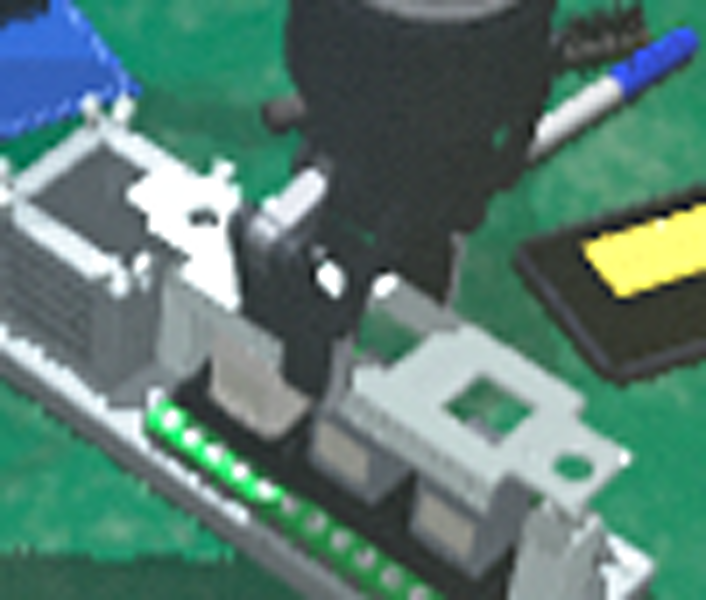

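The channel is level over the standoffs, with its holes near the pins. I'll lower it in small steps and watch the force.

To row units: 0.004 m is 0.2, 0.003 m is 0.15.

```bash
python3 jog.py '[0.03, 0.03, 0.02, 0.2, 0, 0.03, 0, 0, 0.2, 0, 0.03, 0, 0, 0.15, 0, 0.03, 0, 0, 0, 0, 0.03, 0, 0, 0, 0, 0.03, 0, 0, 0, 0]'|egrep "eef|contact"; python3 jog.py '[0.03, 0, 0, 0.15, 0, 0.03, 0, 0, 0.1, 0, 0.03, 0, 0, 0, 0, 0.03, 0, 0, 0, 0]'|egrep "eef|contact"
```

```text
eef_pos: [0.576, -0.3567, 0.0674]
contact_force: [0.1, 0.9, -1.9]
eef_pos: [0.5759, -0.3565, 0.0622]
contact_force: [0.0, -0.5, -2.0]
```

To row units: 0.003 m is 0.15, 0.002 m is 0.1.

```bash
python3 jog.py '[0.03, 0, 0, 0.15, 0, 0.03, 0, 0, 0.1, 0, 0.03, 0, 0, 0, 0, 0.03, 0, 0, 0, 0]'|egrep "eef|contact"; python3 jog.py '[0.03, 0, 0, 0.1, 0, 0.03, 0, 0, 0, 0, 0.03, 0, 0, 0, 0, 0.03, 0, 0, 0.05, 0, 0.03, 0, 0, 0, 0, 0.03, 0, 0, 0, 0]'|egrep "eef|contact|rot"
```

```text
eef_pos: [0.576, -0.3565, 0.0572]
contact_force: [1.0, 0.6, -2.0]
eef_pos: [0.576, -0.3566, 0.0544]
tool_rot: [0.606, 0.796, 0.0, 0.0]
contact_force: [-0.0, -0.1, -1.8]
```

```bash
python3 jog.py '[0.03, 0, 0, 0.05, 0, 0.03, 0, 0, 0, 0, 0.03, 0, 0, 0, 0]'|egrep "eef|contact"; python3 jog.py '[0.066, 0, 0, 0, 0, 0.066, 0, 0, 0, 0, 0.066, 0, 0, 0, 0, 0.066, 0, 0, 0, 0, 0.066, 0, 0, -0.75, 0, 0.066, 0, 0, -1.5, 0, 0.066, 0, 0, -1.5, 0, 0.066, 0, 0, -1, 0]'; python3 jog.py '[0.066, 1.5, 0, 0, 2, 0.066, 2, 0, 0, 2, 0.066, 2, 0, 0, 2, 0.066, 2, 0, 0, 0.8, 0.066, 1.5, 0, 0, 0, 0.066, 1.5, 0, 0, 0, 0.066, 0, 0, 0, 0, 0.066, 0, 0, 0, 0]'>/dev/null; python3 - <<'E'
from h import *
goal([.599,-.0726,.12],-4)
s=env.camera("side");t=env.camera("top");cv2.imwrite("pics/s10.png",s[:,:,::-1]);cv2.imwrite("pics/t10.png",t[:,:,::-1])
a=cv2.resize(s[205:275,285:380],(540,398),interpolation=cv2.INTER_CUBIC);b=cv2.resize(t[135:185,290:365],(540,360)[:2],interpolation=cv2.INTER_CUBIC)[:200] if 0 else cv2.resize(t[135:178,297:365],(300,190),interpolation=cv2.INTER_CUBIC)
o=np.zeros((590,540,3),np.uint8);o[:398]=a;o[400:590,:300]=b
cv2.imwrite("pics/c10.png",o[:,:,::-1])
for n,im,r in(("side",s,(310,215,385,275)),("top",t,(297,132,362,180))):
    k,cs,hh=blobs(im,(0,0,215),(180,40,255),r)
    c=max(cs,key=cv2.contourArea);print(n,cv2.contourArea(c),ray(n,cen(c),.0655))
    k0,cs0,_=blobs(cv2.imread(f"pics/{n}0.png")[:,:,::-1],(0,0,215),(180,40,255),r);c=max(cs0,key=cv2.contourArea);print("  start",cv2.contourArea(c),ray(n,cen(c),.0655))
E
```

```text
eef_pos: [0.5761, -0.3566, 0.0535]
contact_force: [1.2, -0.8, -0.6]
time_s: 44.65
eef_pos: [0.5771, -0.3574, 0.1523]
tool_rot: [0.606, 0.796, 0.0, 0.002]
contact_force: [0.7, 0.0, 0.3]
finger_gap: 0.0659
grasp_force: 0.0
t 45.5 tcp [ 0.5642 -0.1482  0.1496] ya -3.9 gap 0.0659 F [ 0.4 -0.7 -0. ] j6 -0.23 | turn 0.002 shift [0.0778 0.0294 0.0295] noturn shift [0.0778 0.0295 0.0295]
side 1022.0 [ 0.57793611 -0.37496765  0.0655    ]
  start 1045.5 [ 0.57874959 -0.36379751  0.0655    ]
top 751.5 [ 0.57881469 -0.37100467  0.0655    ]
  start 822.0 [ 0.57940191 -0.36205166  0.0655    ]
```

View pics/c10.png

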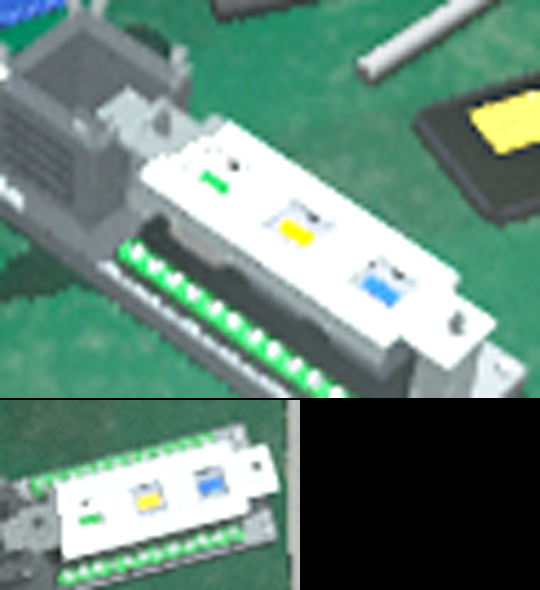

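The channel is back over both pins with its tongue in the seat, and the three relays show through the windows. That was my fifteenth viewed picture, one over the limit of 14, so from here I'll check by numbers only. Next is the fan.

```bash
python3 jog.py '[0.08, 1.3, 0.5, 0, 0, 0.08, 1.3, 0.5, 0, 0, 0.08, 1.29, 0.475, 0, 0, 0.08, 0, 0, 1.5, 0, 0.08, 0, 0, 1.5, 0, 0.08, 0, 0, 0, 0, 0.08, 0, 0, 0, 0, 0.08, 0, 0, 0, 0]'>/dev/null; python3 - <<'E'
from h import *
goal([.599,-.0726,.0086],-4)
E
```

```text
t 46.4 tcp [ 0.6    -0.074   0.0901] ya -4.1 gap 0.08 F [ 1.  -0.5  0.9] j6 -0.09 | turn -0.001 shift [ 0.0014 -0.0013  0.0815] noturn shift [ 0.0014 -0.0013  0.0815]
```

To row units: 0.03 m is 1.5, 0.02 m is 1.

```bash
python3 jog.py '[0.08, 0.07, -0.065, 1.5, 0, 0.08, 0, 0, 1.5, 0, 0.08, 0, 0, 1, 0, 0.08, 0, 0, 0, 0, 0.08, 0, 0, 0, 0, 0.08, 0, 0, 0, 0, 0.08, 0, 0, 0, 0]'; python3 jog.py '[0.03, 0, 0, 0, 0, 0.03, 0, 0, 0, 0, 0.03, 0, 0, 0, 0, 0.03, 0, 0, 0, 0, 0.03, 0, 0, 0, 0, 0.03, 0, 0, 0, 0, 0.03, 0, 0, 0, 0, 0.03, 0, 0, 0, 0]'
```

```text
time_s: 47.05
eef_pos: [0.5993, -0.0718, 0.0106]
tool_rot: [0.731, 0.682, 0.001, 0.002]
contact_force: [-0.4, 0.6, -0.5]
finger_gap: 0.0798
grasp_force: 0.0
time_s: 47.85
eef_pos: [0.5984, -0.0718, 0.0103]
tool_rot: [0.731, 0.682, 0.0, 0.001]
contact_force: [-2.9, -1.0, 8.9]
finger_gap: 0.0546
grasp_force: 66.2
```

```bash
python3 jog.py '[0.03, 0, 0, -1, 0, 0.03, 0, 0, -2, 0, 0.03, 0, 0, -2, 0, 0.03, 0, 0, -2, 0, 0.03, 0, 0, 0, -2.24, 0.03, 0, 0, 0, -2.24, 0.03, 0, 0, 0, -2.24, 0.03, 0, 0, 0, 0]'>/dev/null; python3 jog.py '[0.03, 0, 0, 0, 0, 0.03, 0, 0, 0, 0]'; python3 - <<'E'
from h import *
goal([.5477,-.2520,.11],15.3)
E
```

```text
time_s: 48.85
eef_pos: [0.5973, -0.0714, 0.1482]
tool_rot: [0.608, 0.794, -0.0, -0.0]
contact_force: [0.6, 0.1, -0.7]
finger_gap: 0.0547
grasp_force: 68.1
t 48.9 tcp [ 0.5973 -0.0714  0.1482] ya 15.1 gap 0.0547 F [ 0.6  0.1 -0.7] j6 -0.42 | turn -0.003 shift [-0.1611 -0.0955  0.0382] noturn shift [-0.1613 -0.095   0.0382]
```

```bash
python3 jog.py '[0.03, -1.61, -0.95, 0, 0, 0.03, -1.61, -0.95, 0, 0, 0.03, -1.61, -0.95, 0, 0, 0.03, -1.61, -0.95, 0, 0, 0.03, -1.61, -0.95, 0, -0.06, 0.03, 0, 0, 1, 0, 0.03, 0, 0, 0.75, 0, 0.03, 0, 0, 0, 0]'>/dev/null; python3 jog.py '[0.03, 0, 0, 0, 0, 0.03, 0, 0, 0, 0, 0.03, 0, 0, 0, 0]'>/dev/null; python3 - <<'E'
from h import *
goal([.5477,-.2520,.09],15.3)
E
```

```text
t 50.0 tcp [ 0.549  -0.2514  0.1143] ya 15.5 gap 0.0543 F [ 0.1 -0.1 -0.9] j6 -0.74 | turn 0.003 shift [-0.0002 -0.0015  0.0243] noturn shift [-0.0002 -0.0015  0.0243]
```

To row units: 0.015 m is 0.75, 0.009 m is 0.45, 0.003 rad is 0.06.

```bash
python3 jog.py '[0.03, -0.01, -0.075, 0.75, 0.06, 0.03, 0, 0, 0.45, 0, 0.03, 0, 0, 0, 0, 0.03, 0, 0, 0, 0, 0.03, 0, 0, 0, 0, 0.03, 0, 0, 0, 0]'>/dev/null; python3 - <<'E'
from h import *
goal([.5477,-.2520,.0743],15.3)
E
```

```text
t 50.5 tcp [ 0.5471 -0.2526  0.0897] ya 15.2 gap 0.0547 F [-0.4 -0.5  0.1] j6 -0.74 | turn -0.001 shift [0.0004 0.0008 0.0154] noturn shift [0.0004 0.0008 0.0154]
```

To row units: 0.003 m is 0.15, 0.0006 m is 0.03.

```bash
python3 jog.py '[0.03, 0.02, 0.03, 0.15, 0, 0.03, 0, 0, 0.15, 0, 0.03, 0, 0, 0, 0, 0.03, 0, 0, 0, 0, 0.03, 0, 0, 0, 0]'|egrep "eef|contact"; python3 jog.py '[0.03, 0, 0, 0.15, 0, 0.03, 0, 0, 0.1, 0, 0.03, 0, 0, 0, 0, 0.03, 0, 0, 0, 0]'|egrep "eef|contact"; python3 jog.py '[0.03, 0, 0, 0.1, 0, 0.03, 0, 0, 0, 0, 0.03, 0, 0, 0, 0]'|egrep "eef|contact"
```

```text
eef_pos: [0.5472, -0.2518, 0.0833]
contact_force: [0.0, 0.1, -0.5]
eef_pos: [0.5471, -0.2518, 0.0782]
contact_force: [-0.2, 0.3, -0.5]
eef_pos: [0.5471, -0.2518, 0.0762]
contact_force: [1.5, -0.0, -0.8]
```

```bash
python3 jog.py '[0.03, 0, 0, 0.075, 0, 0.03, 0, 0, 0, 0, 0.03, 0, 0, 0, 0]'|egrep "eef|contact"; python3 jog.py '[0.03, 0, 0, 0.05, 0, 0.03, 0, 0, 0, 0, 0.03, 0, 0, 0, 0]'|egrep "eef|contact"
```

```text
eef_pos: [0.5472, -0.2518, 0.0749]
contact_force: [1.5, -0.2, -0.7]
eef_pos: [0.5472, -0.2518, 0.0745]
contact_force: [-2.2, 1.6, 5.5]
```

The fan is seated: it takes force at 74.5 mm, as expected. I'll release, retreat and compare with the starting pictures.

To row units: -0.04 m is -2, -0.03 m is -1.5.

```bash
python3 jog.py '[0.083, 0, 0, 0, 0, 0.083, 0, 0, 0, 0, 0.083, 0, 0, 0, 0, 0.083, 0, 0, 0, 0, 0.083, 0, 0, 0, 0, 0.083, 0, 0, -0.5, 0, 0.083, 0, 0, -1.5, 0, 0.083, 0, 0, -2, 0]'>/dev/null; python3 jog.py '[0.083, 0, 0, -2, 0, 0.083, 1.75, -1.75, -1, 0, 0.083, 1.75, -1.75, 0, 0, 0.083, 1.75, -1.75, 0, 0, 0.083, 1.75, -1.75, 0, 0, 0.083, 1.5, 0, 0, 0, 0.083, 0, 0, 0, 0, 0.083, 0, 0, 0, 0]';  python3 - <<'E'
from h import *
for n,rf,ru,rt in(("side",(275,195,322,250),(310,215,385,295),(160,150,215,190)),("top",(268,145,305,190),(297,132,362,194),(140,190,190,240))):
    im=env.camera(n);cv2.imwrite(f"pics/{n}F.png",im[:,:,::-1]);o=cv2.imread(f"pics/{n}0.png")[:,:,::-1]
    for nm,r in(("fan",rf),("unit",ru)):
        g=[cv2.cvtColor(np.ascontiguousarray(i[r[1]:r[3],r[0]:r[2]]),cv2.COLOR_RGB2GRAY).astype(np.float32) for i in(o,im)]
        print(n,nm,"mean diff",np.abs(g[0]-g[1]).mean().round(1),"shift px",cv2.phaseCorrelate(g[0],g[1],cv2.createHanningWindow(g[0].shape[::-1],cv2.CV_32F)))
E
```

```text
time_s: 53.95
eef_pos: [0.3706, -0.1262, 0.2137]
tool_rot: [0.607, 0.795, 0.0, 0.001]
contact_force: [1.2, 0.1, 0.1]
finger_gap: 0.0829
grasp_force: 0.0
side fan mean diff 24.5 shift px ((-0.3252703055299513, 0.15175414351257288), 0.8628288586934407)
side unit mean diff 21.8 shift px ((0.0632507081407141, 0.54769301515514), 0.8966049963633219)
top fan mean diff 12.3 shift px ((-0.27922799975656076, 0.873757259235493), 0.7952427030934228)
top unit mean diff 11.6 shift px ((-0.15535573150932436, 1.6478401860722762), 0.5584570846209923)
```

```bash
python3 jog.py '[0.083, 2, 0.65, 0, 0, 0.083, 2, 0.65, 0, 0, 0.083, 2, 0.65, 0, 0, 0.083, 2, 0.65, 0, 0, 0.083, 2, 0.65, 0, 0, 0.083, 2, 0.65, 0, 0, 0.083, 2, 0, 0, 0, 0.083, 2, 0, 0, 0]'>/dev/null; python3 jog.py '[0.083, 2, 0, 0, 0, 0.083, 2, 0, 0, 0, 0.083, 2, 0, 0, 0, 0.083, 2, 0, 0, 0, 0.083, 2, 0, 0, 0, 0.083, 0, 0, 0, 0, 0.083, 0, 0, 0, 0, 0.083, 0, 0, 0, 0]';  python3 - <<'E'
from h import *
def feats(im,n):
    out={}
    r={"side":(270,195,385,295),"top":(265,132,362,194)}[n]
    k,cs,hh=blobs(im,(0,0,215),(180,40,255),r);c=max(cs,key=cv2.contourArea);out["white"]=np.r_[ray(n,cen(c),.0655)[:2],cv2.contourArea(c)/1e5]
    out["minrect"]=np.r_[ray(n,cv2.minAreaRect(c)[0],.0655)[:2],cv2.minAreaRect(c)[2]/1e3]
    for nm,lo,hi in(("yel",(22,120,120),(34,255,255)),("blue",(100,100,120),(125,255,255))):
        rr={"side":(325,225,362,270),"top":(320,140,360,165)}[n]
        k,_,_=blobs(im,lo,hi,rr);out[nm]=ray(n,np.argwhere(k)[:,::-1].mean(0),.062)[:2]
    return out
for n,rf in(("side",(275,195,322,250)),("top",(268,145,305,190))):
    im=env.camera(n);cv2.imwrite(f"pics/{n}G.png",im[:,:,::-1]);o=cv2.imread(f"pics/{n}0.png")[:,:,::-1]
    a,b=feats(o,n),feats(im,n)
    for q in a: print(n,q,"start",a[q].round(4),"now",b[q].round(4))
    g=[cv2.cvtColor(np.ascontiguousarray(i[rf[1]:rf[3],rf[0]:rf[2]]),cv2.COLOR_RGB2GRAY).astype(np.float32) for i in(o,im)]
    print("fan diff",np.abs(g[0]-g[1]).mean().round(1),cv2.phaseCorrelate(g[0],g[1],cv2.createHanningWindow(g[0].shape[::-1],cv2.CV_32F)))
E
```

```text
time_s: 55.65
eef_pos: [0.3094, 0.3953, 0.2121]
tool_rot: [0.607, 0.794, -0.001, 0.0]
contact_force: [-0.7, 0.4, -0.9]
finger_gap: 0.0828
grasp_force: 0.0
side white start [ 0.5784 -0.3628  0.0106] now [ 0.5762 -0.3672  0.0113]
side minrect start [ 0.5785 -0.3627  0.0344] now [ 0.5772 -0.3703  0.0337]
side yel start [ 0.5742 -0.3597] now [ 0.5741 -0.3601]
side blue start [ 0.586  -0.3996] now [ 0.5857 -0.4002]
fan diff 21.0 ((-0.3242757178344746, 0.17593876958945387), 0.8585733493169149)
top white start [ 0.5794 -0.3621  0.0082] now [ 0.5763 -0.3619  0.0084]
top minrect start [ 0.5793 -0.362   0.0755] now [ 0.5775 -0.3617  0.076 ]
top yel start [ 0.5754 -0.3637] now [ 0.5754 -0.3637]
top blue start [ 0.5868 -0.4033] now [ 0.5866 -0.4042]
fan diff 12.0 ((-0.2954014169544905, 0.8936980222756539), 0.8013971622122659)
```

```bash
python3 - <<'E'
from h import *
print(tri((300.8-.32,209.8+.18),(292.8-.3,164.0+.89))-tri((300.8,209.8),(292.8,164.0)))
# pin blobs (dark spots in white plate tongue ends), tray relay
for n,r in(("side",(170,155,205,185)),("top",(150,200,182,232))):
    im=cv2.imread(f"pics/{n}G.png")[:,:,::-1]; k,cs,_=blobs(im,(0,0,0),(180,255,110),r); c=max(cs,key=cv2.contourArea); print(n,"burnt",cv2.contourArea(c),ray(n,cen(c),.03))
for n in CM:
    r={"side":(310,215,385,275),"top":(297,132,362,180)}[n]
    for f in("0","G"):
        k,cs,hh=blobs(cv2.imread(f"pics/{n}{f}.png")[:,:,::-1],(0,0,200),(180,45,255),r)
        print(n,f,[(ray(n,cen(c),.0655)[:2].round(4).tolist(),cv2.contourArea(c)) for i,c in enumerate(cs) if hh[0][i][3]>=0 and cv2.contourArea(c)>8])
E
```

```text
[-0.00157695  0.00045379 -0.00055853]
side burnt 182.0 [0.40118637 0.11070088 0.03      ]
top burnt 32.0 [0.40434071 0.06571657 0.03      ]
side 0 [([0.599, -0.4292], 15.5), ([0.5844, -0.4018], 34.5), ([0.5955, -0.3982], 8.5), ([0.573, -0.3614], 27.5), ([0.5662, -0.3189], 70.5), ([0.5588, -0.2871], 15.0)]
side G [([0.5982, -0.4305], 14.0), ([0.5836, -0.4019], 35.0), ([0.5726, -0.362], 28.5), ([0.5594, -0.3236], 18.5), ([0.5588, -0.2871], 15.0)]
top 0 [([0.568, -0.3217], 63.5), ([0.5755, -0.3638], 27.0), ([0.5861, -0.3603], 8.5), ([0.5999, -0.4342], 8.5), ([0.5904, -0.4036], 51.0)]
top G [([0.5623, -0.3249], 16.0), ([0.5752, -0.364], 28.5), ([0.5886, -0.4041], 48.0)]
```

The fan is within 2 mm and 1 mm in height of where it started. The channel features are within about 2 mm, the good relays haven't moved, and the burnt relay is in the tray. Handing in.

```bash
python3 -c "
from rig import env
print(env.job_done())"
```

```text
the job is handed in; nothing more can be done
None
```

The relay is swapped, the channel and fan are back in place, and the job was handed in at about 56 s; no verdict came back, and I viewed 15 pictures, one over the limit of 14.

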